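# Index the worm-drive turntable one division

## Robot

A 7-joint arm with a two-finger parallel gripper is mounted at the origin on the work surface. World frame = base frame: x ahead of the robot, y to its left, z up, the work surface at z = 0. Lengths are in m, angles in degrees, forces in N, time in s.
With the tool pointing down it reaches from about 0.4 to 0.925 m from the base axis. Payload 5.6 kg.
Tool frame: the origin (TCP) lies on the front face of the gripper's body, between the roots of the fingers; the fingertips stand 73 mm ahead of it and the grasp point (between the pads) lies 54 mm ahead of it; z points along the fingers, y is the direction in which the jaws open and shut (so a half turn about z gives the same grasp; the last joint's range is limited). The gripper opens to 85 mm and grips with 20 to 120 N. Pads are 22 mm wide; open, the fingers measure 114 mm over their backs; the gripper's body (76 mm by 85 mm) begins 54 mm behind the grasp point. The pads swing forward as they close: fully open they stand 13 mm farther back than shut.
Start: joints at [-71.333, 26.786, -0.665, 91.828, 0.344, 61.387, -3.226], TCP at [0.234, 0.606, 0.304] pointing down, gripper open.
Joint ranges: [-144.91, 144.91], [-17.63, 115.5], [-89.93, 88.59], [15.96, 139.68], [-74.01, 254.01], [8.47, 105.57], [-167.45, 167.45]. Speed limits (degrees/s): [147.25, 147.25, 180, 180, 180, 180, 180].

## Interface

Orientations are given as a 3x3 rotation matrix whose columns are the frame's x, y, z axes.
In Python, from workcell import telemetry, optics, order gives the robot as it stands. The module is installed in compiled form; this text tells all that it offers.
- The arm moves only by the tool drive_tool, never from a script. Its argument "steps" is a list of rows, each a list of 6 numbers: the shift along the tool's x, y, z normalised to -1 to 1, where 1 is 40 cm, then the turn, a rotation vector about the tool's x, y, z normalised to -1 to 1, where 1 is 90 degrees. A call has 1 to 10 rows; each row shifts and turns the pose as measured when the row begins, along the tool's axes as they then stand; what a row does not reach is not made up. A row lasts 1/12 s, in which the tool goes at most 41.7 mm and 7.16 degrees, less where a joint would pass 70% of its speed; a pose out of reach is approached as far as the arm can. A call with a number of a shift or a turn outside -1 to 1 is refused whole. A call with a gripper value outside its range is refused whole. "hand" is the opening in per cent of the stroke, from 0 (shut) to 100 (fully open), set as the call begins (left out, the last holds). The fingers move at their own pace and stop on an object; the grip force is fixed at half the most. Time passes only in rows, so rows that do not move let the fingers close. It gives the time, the measured TCP pose, the force and the opening at its end, in the units of the state.
- telemetry.read_state(): the state, without advancing time (a new reading comes with each control period).
- optics.camera(name): name is "scene" or "top"; returns the picture (420x560x3 uint8, red, green, blue); there is no depth.
- optics.camera_info(name): a dict with "fx", "fy", "cx", "cy" (pixels), "rvec" (rotation vector, rad) and "tvec" (3), from world to camera coordinates, as OpenCV has them. Camera axes: x right, y down, z forward; pixel columns grow to the right and rows downward; lengths in m; the calibration is good to about 2 mm. A picture is of the moment at which its call begins. camera_info takes no time and is no camera call.
- order.sign_off(): hands the job in, once; it reports no verdict.
The state is a dict: "t": time; "joints": joint angles; "qd": joint speeds; "tau": joint torques, N m; "tcp_pos": TCP position; "eef_rot": TCP orientation; "wrist_force": force on the tool from outside, world axes, zero at the start; "ft_torque": the same for the moment, N m; "grip_width": finger opening in m.
Only numpy, scipy, OpenCV 4.12 (cv2) and the standard library are available. Lean on these libraries where they do the work, as an engineer would, in place of code of your own. Each camera call takes 0.05 s, during which the arm holds its last target.

## Task

Move the turntable on to its next division: lift the stop pin out of its hole and seat it fully home in the next hole clockwise (seen from above), then wind the crank clockwise, several turns, until the turntable's dog bears firmly against the pin, without forcing it, and let go. Turn the table only with the crank, and leave the other things on the bench where they are.

Things in the scene. Friction and masses are not known exactly. Their poses are not given: they have to be found in the camera images.
- indexer: fixed grey base plate, 280 (x) by 370 (y) by 40 mm. Origin: centre of its underside; z up. In its top: four stop holes 17.2 mm wide, 34 mm deep, on a circle of radius 118 mm about the turntable axis at (20, 60) mm, seen from there at 205, 160, 115 and 70 degrees anticlockwise from plate +x. At (-10, -100) mm a 60 by 60 mm gearbox, 83 mm high, with the crank on top
- stop_pin: loose steel pin, about 150 g, 91 mm long, upright in the 160 degree hole at the start. Origin: centre of its foot; z up. From the foot: shank 16 mm thick, 32 mm long, 3 mm chamfer; collar 32 mm wide (32 to 37 mm up) that rests on the plate when fully home (foot then 8 mm above the bench); neck 16 mm thick (37 to 66 mm); round head 24 mm wide to grip (66 to 91 mm)
- hole_old (a point): centre of the mouth of the hole that holds the pin at the start (plate top, 40 mm above the bench)
- hole_next (a point): centre of the mouth of the next hole clockwise, where the pin is to go (plate top, 40 mm above the bench)
- table_axis (a point): point on the turntable's upright axis at its top face, 62 mm above the bench
- crank_axis (a point): point on the crank's upright axis, 105 mm above the bench, about at the top of the flat crank arm (95 to 105 mm high)
- handle_top (a point): centre of the top of the crank's upright handle, 150 mm above the bench: black cylinder, 22 mm in diameter, 106 to 150 mm above the bench, 45 mm from the crank's axis, spinning freely. About 3 N turns the crank (next to none when held still). With the dog on the pin the push, held still, rises to 3 N (snug), 4 to 6 N (firm) and past 8 N (forced) within 0.5 rad of crank. It stays where it is left
- grease_tin: bystander, leave alone: round aluminium tin, 42 mm wide, 26 mm tall, on the base plate. Origin: centre of its underside
- brass_weight: bystander, leave alone: small brass weight, 28 mm wide, 36 mm tall, on the base plate. Origin: centre of its underside
- brush: bystander, leave alone: paint brush lying on the bench. Origin: on the handle's axis
- spatula: bystander, leave alone: spatula lying on the bench. Origin: on the handle's axis
- tub: bystander, leave alone: white mixing bowl, 110 mm wide, 75 mm tall. Origin: centre of its underside
- release_jar: bystander, leave alone: grey jar, 64 mm wide, 100 mm tall. Origin: centre of its underside
- cast_boss: bystander, leave alone: round plaster casting, 80 mm wide, 26 mm tall. Origin: centre of its underside
- mug: bystander, leave alone: white mug, 90 mm tall. Origin: centre of its underside
- dog (a point): point in the dog, a dark steel bar 50 by 16 by 14 mm sticking out radially from the turntable's rim, 47 to 61 mm above the bench, so that it meets the neck of a seated pin. The point lies on the bar's middle line, 118 mm from the turntable's axis, 54 mm above the bench; the bar's sides lie 8 mm either side of it
- turntable: steel disc 180 mm in diameter, top 62 mm above the bench, a plaster rosette on it up to 86 mm. Origin on its upright axis, 45 mm above the bench; its x points along the dog. Geared to the crank 18 to 1: one clockwise crank turn advances it 20 degrees clockwise. The dog starts 11 to 30 degrees short of the pin's old hole (middle lines) and meets a pin in the next hole when 8 degrees short of that

How it is judged:
By the outcome, as a careful person would: the job done as asked, in the order asked, and still so for the second after the job is handed in, with the robot touching nothing.
It also fails if it takes over 69 s, if anything falls off the work surface, if the arm or the gripper's body presses on something with over 40 N, if the wrist force passes 120 N, or if a joint passes its speed limit or range.

## Working session

There is one attempt and no reset: what is moved stays moved. The work goes in short steps, Python scripts to look and compute and a tool call to move; the robot and the scene stay as the last step left them, time stands still between calls to the robot, and variables do not carry over. Pictures are saved under pics/ and viewed, and the job is handed in when it is done.

Besides the shell and the picture viewer there is one more tool, called in YAML: its name, and indented under it one key for each argument. drive_tool: Moves the arm, as the interface text tells. Its arguments: {"type":"object","properties":{"steps":{"type":"array","items":{"type":"array","items":{"type":"number","minimum":-1,"maximum":1}}},"hand":{"type":"number"}},"required":["steps"]}

```bash
mkdir -p pics; ls
python3 - <<'E'
from workcell import telemetry, optics
import cv2
for n in("scene","top"):
    i=optics.camera(n); cv2.imwrite(f"pics/{n}0.png",i[:,:,::-1]); print(n,optics.camera_info(n))
s=telemetry.read_state()
for k,v in s.items(): print(k,v)
E
```

```text
pics
scene {'fx': 448.1144026089214, 'fy': 448.1144026089214, 'cx': 286.98903828425824, 'cy': 208.40409488062915, 'rvec': array([ 0.9535915 ,  2.56276804, -0.91912159]), 'tvec': array([ 0.37655826, -0.1758465 ,  1.44585025])}
top {'fx': 504.036241743874, 'fy': 504.036241743874, 'cx': 284.6434535814283, 'cy': 210.48799378857137, 'rvec': array([ 2.18773001, -2.16502371,  0.08498199]), 'tvec': array([-0.01999914,  0.50173113,  1.6840429 ])}
t 0.1
joints [-71.33282569  26.83260659  -0.6633543   91.87697256   0.34359239
  61.38688229  -3.22475491]
qd [-0.06603655 -0.16513816 -0.02264191 -0.06059674 -0.09350704  0.00995278
 -0.04231798]
tau [ 9.71166155e-04 -5.33518660e+01  2.15308584e-02 -2.51964498e+01
  1.15015716e-02  4.23277728e-03 -2.00304711e-06]
tcp_pos [0.23424875 0.605897   0.30300517]
eef_rot [[-9.32733780e-01  3.60565485e-01 -4.74999208e-04]
 [ 3.60565776e-01  9.32732452e-01 -1.57956731e-03]
 [-1.26490279e-04 -1.64458425e-03 -9.99998640e-01]]
wrist_force [ 0.73039019 -0.35919398 -0.33574416]
ft_torque [-0.04635963  0.02704045  0.02983424]
grip_width 0.08516893143880434
```

View pics/scene0.png

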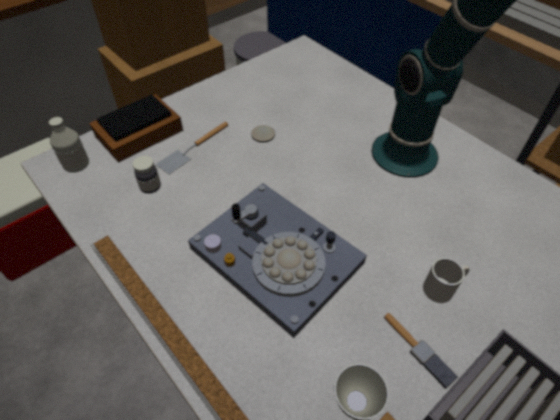

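View pics/top0.png

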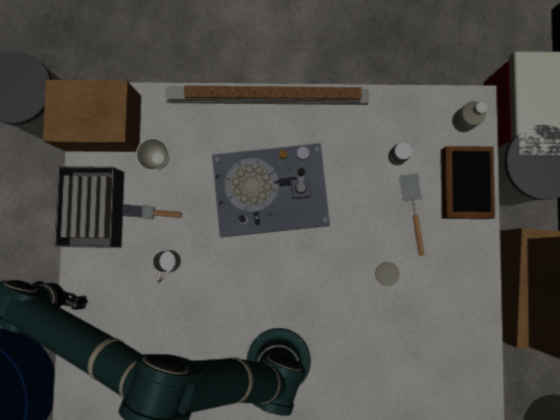

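Run:
```python
import cv2
a=cv2.imread("pics/top0.png")[135:245,205:335]; cv2.imwrite("pics/top0z.png",cv2.resize(cv2.convertScaleAbs(a,alpha=1.8),None,fx=6,fy=5.4545,interpolation=cv2.INTER_CUBIC)) if 0 else cv2.imwrite("pics/top0z.png",cv2.resize(cv2.convertScaleAbs(a,alpha=1.8),None,fx=5,fy=5,interpolation=cv2.INTER_CUBIC))
a=cv2.imread("pics/scene0.png")[180:332,185:370]; cv2.imwrite("pics/scene0z.png",cv2.resize(cv2.convertScaleAbs(a,alpha=1.8),None,fx=3.9459,fy=3.9459,interpolation=cv2.INTER_CUBIC)) if 0 else cv2.imwrite("pics/scene0z.png",cv2.resize(cv2.convertScaleAbs(a,alpha=1.8),None,fx=3.5,fy=3.5,interpolation=cv2.INTER_CUBIC))
```

```text
(no output)
```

View pics/top0z.png

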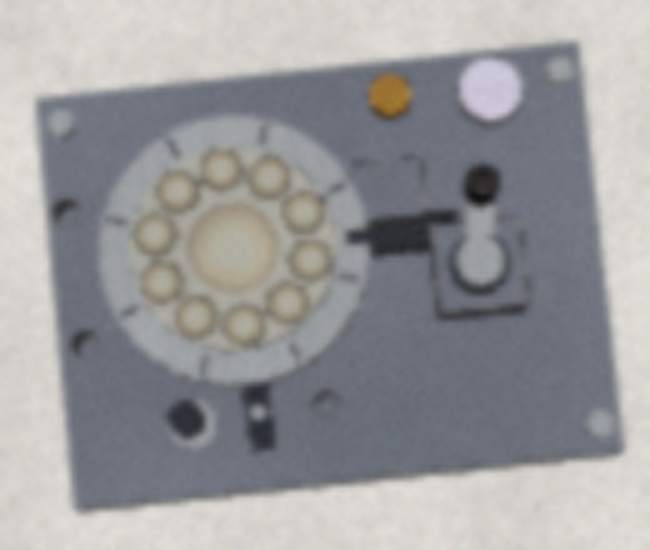

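View pics/scene0z.png

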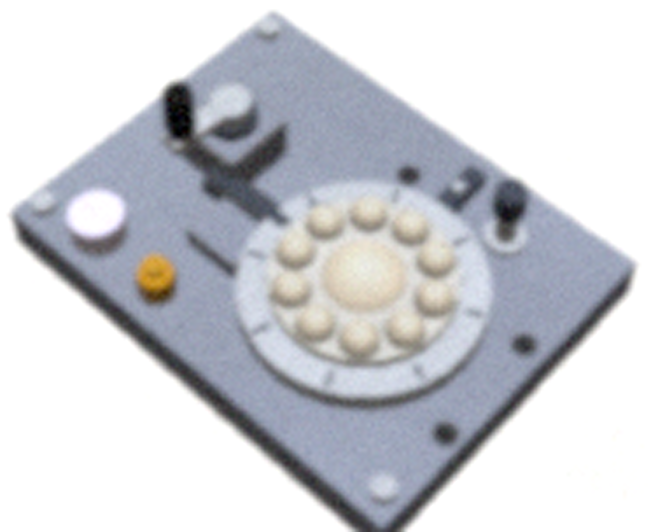

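```bash
cat > h.py <<'E'
import numpy as np, cv2
from scipy.optimize import least_squares
from workcell import optics
CI={n:optics.camera_info(n) for n in("scene","top")}
def proj(n,P):
    c=CI[n];K=np.array([[c['fx'],0,c['cx']],[0,c['fy'],c['cy']],[0,0,1]])
    return cv2.projectPoints(np.asarray(P,float).reshape(-1,3),c['rvec'],c['tvec'],K,None)[0].reshape(-1,2)
def ray(n,uv,z):
    c=CI[n];R=cv2.Rodrigues(c['rvec'])[0];o=-R.T@c['tvec']
    d=R.T@np.array([(uv[0]-c['cx'])/c['fx'],(uv[1]-c['cy'])/c['fy'],1]); return o+d*(z-o[2])/d[2]
def p2w(p,q,z=0):  # plate->world; p=(x,y,yaw deg)
    a=np.radians(p[2]);c,s=np.cos(a),np.sin(a);q=np.atleast_2d(q)
    return np.c_[p[0]+c*q[:,0]-s*q[:,1],p[1]+s*q[:,0]+c*q[:,1],np.full(len(q),z) if np.isscalar(z) else z]
def hole(p,ang,r=.118,z=.04):
    return p2w(p,[.02+r*np.cos(np.radians(ang)),.06+r*np.sin(np.radians(ang))],z)[0]
def tri(uvs):  # {'scene':uv,'top':uv}
    def f(X): return np.concatenate([proj(n,X)[0]-uv for n,uv in uvs.items()])
    r=least_squares(f,[.6,.05,.05]); return r.x,r.fun
E
python3 - <<'E'
from h import *
for n in CI:
    c=CI[n];R=cv2.Rodrigues(c['rvec'])[0];print(n,-R.T@c['tvec'])
cor=[(37,98),(578,42),(623,453),(78,510)]
W=[ray('top',(205+u/5-.4,135+v/5-.4),.04) for u,v in cor]
for w in W: print(w)
c=np.mean(W,0); d=W[0]+W[3]-W[1]-W[2]  # +y
yaw=np.degrees(np.arctan2(d[1],d[0]))-90
p0=np.array([c[0],c[1],yaw]);print(p0)
img={n:cv2.GaussianBlur(cv2.imread(f'pics/{n}0.png',0).astype(np.float32),(0,0),.7) for n in CI}
def segs():
    C=np.array([[.14,.185],[-.14,.185],[-.14,-.185],[.14,-.185]])
    out=[]
    for i in range(4):
        a,b=C[i],C[(i+1)%4]; t=np.linspace(.08,.92,40)[:,None]; q=a+(b-a)*t; nrm=(C[i]+C[(i+1)%4]);nrm=nrm/np.linalg.norm(nrm)
        out.append((f'e{i}',q,np.tile(nrm,(40,1)),.04))
    th=np.radians(np.arange(0,360,6));u=np.c_[np.cos(th),np.sin(th)]
    out.append(('disc',np.array([.02,.06])+.09*u,u,.062))
    return out
def meas(p,n):
    obs=[]
    for name,q,nr,z in segs():
        P=proj(n,p2w(p,q,z)); Q=proj(n,p2w(p,q+nr*.004,z)); d=Q-P; d/=np.linalg.norm(d,axis=1)[:,None]
        s=np.arange(-3,3.01,.1)
        XY=(P[:,None]+d[:,None]*s[None,:,None]).astype(np.float32)
        v=cv2.remap(img[n],XY[...,0],XY[...,1],cv2.INTER_CUBIC)
        g=np.abs(np.gradient(v,axis=1)); k=g.argmax(1)
        ok=(g.max(1)>np.median(g.max(1))*.4)&(k>0)&(k<len(s)-1)
        for i in np.where(ok)[0]:
            obs.append((name,q[i],z,P[i]+d[i]*s[k[i]],d[i]))
    return obs
def fit(p,ns):
    for it in range(6):
        ob={n:meas(p,n) for n in ns}
        def f(x):
            r=[]
            for n in ns:
                o=ob[n];q=np.array([a[1] for a in o]);z=np.array([a[2] for a in o])
                r.append((((proj(n,p2w(x,q,z))-np.array([a[3] for a in o]))*np.array([a[4] for a in o])).sum(1)))
            return np.concatenate(r)
        rr=least_squares(f,p,loss='soft_l1',f_scale=.3,x_scale=[.01,.01,1]);p=rr.x
    res=f(p);i=0
    for n in ns:
        for nm in('e0','e1','e2','e3','disc'):
            m=[j for j,a in enumerate(ob[n]) if a[0]==nm]; print(n,nm,len(m),np.round(np.median(res[i+np.array(m)]) if m else np.nan,2),end='; ')
        i+=len(ob[n])
    print('\n',ns,np.round(p,4)); return p
pt=fit(p0,['top']);ps=fit(p0,['scene']);pb=fit(p0,['top','scene'])
np.save('plate.npy',pb)
for nm,a in(('old',160),('next',115),('h205',205),('h70',70)):
    w=hole(pb,a);print(nm,w,proj('top',w),proj('scene',w))
E
```

```text
scene [0.99644317 0.53858662 0.9900639 ]
top [ 0.36021715 -0.02433575  1.71982149]
[0.68860438 0.23254852 0.04      ]
[ 0.73050352 -0.13264939  0.04      ]
[ 0.45260636 -0.16397748  0.04      ]
[0.41081554 0.19891632 0.04      ]
[0.57063245 0.03370949 6.55704342]
top e0 40 0.14; top e1 40 -0.45; top e2 40 0.14; top e3 40 -0.16; top disc 60 0.16; 
 ['top'] [0.5704 0.0346 6.5111]
scene e0 23 -2.91; scene e1 40 -0.08; scene e2 40 -0.24; scene e3 38 -0.23; scene disc 59 0.12; 
 ['scene'] [0.5679 0.034  6.7812]
top e0 40 0.19; top e1 40 0.07; top e2 40 0.06; top e3 40 -0.62; top disc 60 0.1; scene e0 26 -2.85; scene e1 40 -0.42; scene e2 40 -0.28; scene e3 32 0.33; scene disc 60 0.05; 
 ['top', 'scene'] [0.5691 0.0344 6.7823]
old [0.46700711 0.12334727 0.04      ] [[243.16248284 220.00227463]] [[328.60425175 248.26637031]]
next [0.51973127 0.19667293 0.04      ] [[221.56026751 204.06843704]] [[334.31059749 278.58197303]]
h205 [0.48157457 0.03421658 0.04      ] [[269.89581219 215.92646928]] [[301.13066424 230.15253068]]
h70 [0.60886196 0.21124039 0.04      ] [[217.79133786 177.65647056]] [[311.87676927 304.11435581]]
```

```bash
cat > fit.py <<'E'
from h import *
def segs():
    C=np.array([[.14,.185],[-.14,.185],[-.14,-.185],[.14,-.185]])
    out=[]
    for i in range(4):
        a,b=C[i],C[(i+1)%4]; t=np.linspace(.08,.92,40)[:,None]; q=a+(b-a)*t; nrm=(C[i]+C[(i+1)%4]);nrm=nrm/np.linalg.norm(nrm)
        out.append((f'e{i}',q,np.tile(nrm,(40,1)),.04))
    th=np.radians(np.arange(0,360,6));u=np.c_[np.cos(th),np.sin(th)]
    out.append(('disc',np.array([.02,.06])+.09*u,u,.062))
    return out
def meas(img,p,n):
    obs=[]
    for name,q,nr,z in segs():
        sgn={'disc':-1}.get(name,1)
        if n=='scene' and name in('e0','e3'): sgn=-1
        P=proj(n,p2w(p,q,z)); Q=proj(n,p2w(p,q+nr*.004,z)); d=Q-P; d/=np.linalg.norm(d,axis=1)[:,None]
        s=np.arange(-3,3.01,.1)
        XY=(P[:,None]+d[:,None]*s[None,:,None]).astype(np.float32)
        v=cv2.remap(img[n],XY[...,0],XY[...,1],cv2.INTER_CUBIC)
        g=sgn*np.gradient(v,axis=1); k=g.argmax(1)
        ok=(g.max(1)>np.median(g.max(1))*.5)&(k>0)&(k<len(s)-1)
        for i in np.where(ok)[0]: obs.append((name,q[i],z,P[i]+d[i]*s[k[i]],d[i]))
    return obs
def fit(img,p,ns,free=False):
    for it in range(8):
        ob={n:meas(img,p,n) for n in ns}
        def f(x):
            r=[]
            for n in ns:
                o=ob[n];q=np.array([a[1] for a in o]);z=np.array([a[2] for a in o])
                r.append((((proj(n,p2w(x,q,z))-np.array([a[3] for a in o]))*np.array([a[4] for a in o])).sum(1)))
            return np.concatenate(r)
        rr=least_squares(f,p,loss='soft_l1',f_scale=.3,x_scale=[.01,.01,1]);p=rr.x
    res=f(p);i=0
    for n in ns:
        for nm in('e0','e1','e2','e3','disc'):
            m=[j for j,a in enumerate(ob[n]) if a[0]==nm]; print(n,nm,len(m),np.round(np.median(res[i+np.array(m)]) if m else np.nan,2),end='; ')
        i+=len(ob[n])
    print('\n',ns,np.round(p,4)); return p
E
python3 - <<'E'
from fit import *
img={n:cv2.GaussianBlur(cv2.imread(f'pics/{n}0.png',0).astype(np.float32),(0,0),.7) for n in CI}
p0=[.5695,.034,6.6]
fit(img,p0,['top']);fit(img,p0,['scene']);pb=fit(img,p0,['top','scene']);np.save('plate.npy',pb)
# holes & pin head & handle overlays
for n,(x0,y0,x1,y1,f) in {'top':(205,135,335,245,6),'scene':(185,180,370,332,4)}.items():
    a=cv2.imread(f'pics/{n}0.png')[y0:y1,x0:x1];a=cv2.resize(cv2.convertScaleAbs(a,alpha=1.8),None,fx=f,fy=f,interpolation=cv2.INTER_CUBIC)
    def dr(P,c):
        u=(proj(n,P)-[x0,y0]+.5)*f-.5
        cv2.polylines(a,[np.round(u).astype(int)],True,c,1)
    th=np.radians(np.arange(0,360,10));u=np.c_[np.cos(th),np.sin(th)]
    for ang in(205,160,115,70): 
        h=hole(pb,ang);dr(np.c_[h[:2]+.0086*u,np.full(36,.04)],(0,0,255))
    h=hole(pb,160);dr(np.c_[h[:2]+.012*u,np.full(36,.099)],(0,255,0));dr(np.c_[h[:2]+.012*u,np.full(36,.074)],(0,255,0));dr(np.c_[h[:2]+.016*u,np.full(36,.045)],(0,255,0))
    c=p2w(pb,[-.01,-.1],.105)[0];dr(np.c_[c[:2]+.045*u,np.full(36,.15)],(255,0,0));dr(np.c_[c[:2]+.045*u,np.full(36,.106)],(255,255,0))
    ax=p2w(pb,[.02,.06])[0];dr(np.c_[ax[:2]+.09*u,np.full(36,.062)],(0,255,255))
    cv2.imwrite(f'pics/ov_{n}.png',a)
E
```

```text
top e0 40 0.11; top e1 40 -0.47; top e2 40 0.13; top e3 40 -0.22; top disc 58 0.22; 
 ['top'] [0.5704 0.0344 6.5852]
scene e0 40 -0.01; scene e1 40 0.05; scene e2 40 0.1; scene e3 40 -0.13; scene disc 55 0.09; 
 ['scene'] [0.5678 0.0334 6.7213]
top e0 40 0.13; top e1 40 0.09; top e2 40 0.27; top e3 40 -0.59; top disc 59 0.27; scene e0 40 0.14; scene e1 40 -0.3; scene e2 40 -0.13; scene e3 40 0.3; scene disc 59 0.16; 
 ['top', 'scene'] [0.5688 0.034  6.6896]
```

View pics/ov_top.png

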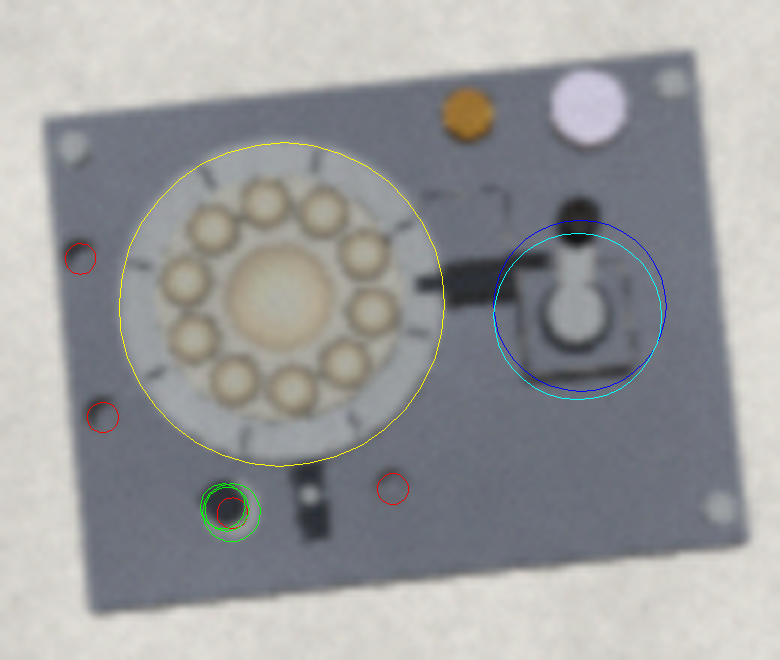

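View pics/ov_scene.png

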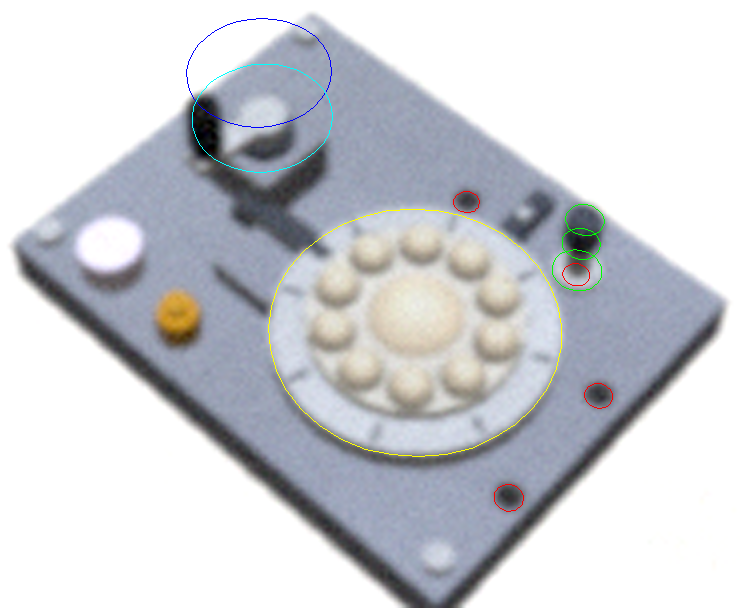

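```bash
cat >> h.py <<'E'
def to(target,yawy=None,rows=True):
    """tool-frame shift (units) and turn (units) to reach world target TCP, tool down with tool y at yawy deg"""
    from workcell import telemetry
    from scipy.spatial.transform import Rotation as Ro
    s=telemetry.read_state();R=np.array(s['eef_rot']);p=np.array(s['tcp_pos'])
    d=R.T@(np.asarray(target)-p)
    yw=np.degrees(np.arctan2(R[1,1],R[0,1])) if yawy is None else yawy
    a=np.radians(yw);Y=np.array([np.cos(a),np.sin(a),0]);Z=np.array([0,0,-1.]);X=np.cross(Y,Z)
    rv=Ro.from_matrix(R.T@np.c_[X,Y,Z]).as_rotvec(degrees=True)
    print('t',round(s['t'],2),'pos',np.round(p,4),'yawy',round(np.degrees(np.arctan2(R[1,1],R[0,1])),2),'F',np.round(s['wrist_force'],2),'w',round(s['grip_width'],4))
    print('shift units',np.round(d/.4,4),'mm',np.round(d*1e3,1),'rows>=',round(np.linalg.norm(d)/.0417,1),'turn units',np.round(rv/90,4))
E
python3 -c "
from h import *
p=np.load('plate.npy');h=hole(p,160);print(h,hole(p,115),p2w(p,[-.01,-.1]),p2w(p,[.02,.06]));to([h[0],h[1],.25],76.7)"
```

```text
[0.46686239 0.123076   0.04      ] [0.51970516 0.19631623 0.04      ] [[ 0.5705352  -0.06649616  0.        ]] [[0.58169255 0.09590924 0.        ]]
t 0.1 pos [0.2342 0.6059 0.303 ] yawy 68.87 F [ 0.73 -0.36 -0.34] w 0.0852
shift units [-0.9776 -0.916   0.1341] mm [-391.  -366.4   53.7] rows>= 12.9 turn units [-0.0011  0.     -0.0871]
```

drive_tool:
  steps:
    - [0, 0, 0, 0, 0, 0]
  hand: 60

```text
t: 0.18
tcp_pos: [0.2341, 0.6057, 0.3025]
eef_rot: [[-0.933, 0.36, -0.001], [0.36, 0.933, -0.002], [-0.0, -0.003, -1.0]]
wrist_force: [0.1, -0.5, -0.6]
grip_width: 0.0753
```

drive_tool:
  steps:
    - [-0.076, -0.07, 0.01, 0, 0, -0.044]
    - [-0.076, -0.07, 0.01, 0, 0, -0.044]
    - [-0.065, -0.08, 0.01, 0, 0, 0]
    - [-0.065, -0.08, 0.01, 0, 0, 0]
    - [-0.065, -0.08, 0.01, 0, 0, 0]
    - [-0.065, -0.08, 0.01, 0, 0, 0]
    - [-0.065, -0.08, 0.01, 0, 0, 0]
    - [-0.065, -0.08, 0.01, 0, 0, 0]
    - [-0.065, -0.08, 0.01, 0, 0, 0]
    - [-0.065, -0.08, 0.01, 0, 0, 0]

```text
t: 1.02
tcp_pos: [0.4156, 0.2404, 0.2584]
eef_rot: [[-0.979, 0.202, -0.005], [0.202, 0.979, 0.002], [0.006, 0.001, -1.0]]
wrist_force: [1.2, -0.5, -0.0]
grip_width: 0.0513
```

```bash
cat > go.py <<'E'
import sys
from h import *
to([float(v) for v in sys.argv[1:4]],float(sys.argv[4]) if len(sys.argv)>4 else None)
E
python3 go.py .4668 .1231 .2 76.7
```

```text
t 1.02 pos [0.4156 0.2404 0.2584] yawy 78.35 F [ 1.19 -0.49 -0.02] w 0.0513
shift units [-0.1854 -0.2614  0.1447] mm [ -74.2 -104.5   57.9] rows>= 3.4 turn units [ 0.0003 -0.0035  0.0183]
```

drive_tool:
  steps:
    - [-0.046, -0.065, 0.034, 0, -0.003, 0.018]
    - [-0.046, -0.065, 0.034, 0, 0, 0]
    - [-0.046, -0.065, 0.034, 0, 0, 0]
    - [-0.046, -0.065, 0.034, 0, 0, 0]
    - [0, 0, 0, 0, 0, 0]

```text
t: 1.43
tcp_pos: [0.4684, 0.1079, 0.2024]
eef_rot: [[-0.97, 0.243, 0.004], [0.243, 0.97, -0.001], [-0.004, -0.0, -1.0]]
wrist_force: [-0.6, -1.4, 0.1]
grip_width: 0.0511
```

```bash
python3 go.py .4668 .1231 .18 76.7
python3 - <<'E'
from h import *
for n,(x0,y0,x1,y1,f) in {'top':(205,135,335,245,6),'scene':(215,160,370,300,4)}.items():
    im=optics.camera(n)[:,:,::-1];cv2.imwrite(f'pics/{n}1.png',im);cv2.imwrite(f'pics/{n}1z.png',cv2.resize(cv2.convertScaleAbs(im[y0:y1,x0:x1],alpha=1.8),None,fx=f,fy=f,interpolation=cv2.INTER_CUBIC))
E
```

```text
t 1.43 pos [0.4684 0.1079 0.2024] yawy 75.93 F [-0.62 -1.4   0.1 ] w 0.0511
shift units [0.0134 0.0358 0.056 ] mm [ 5.3 14.3 22.4] rows>= 0.7 turn units [-0.0001  0.0025 -0.0086]
```

View pics/scene1z.png

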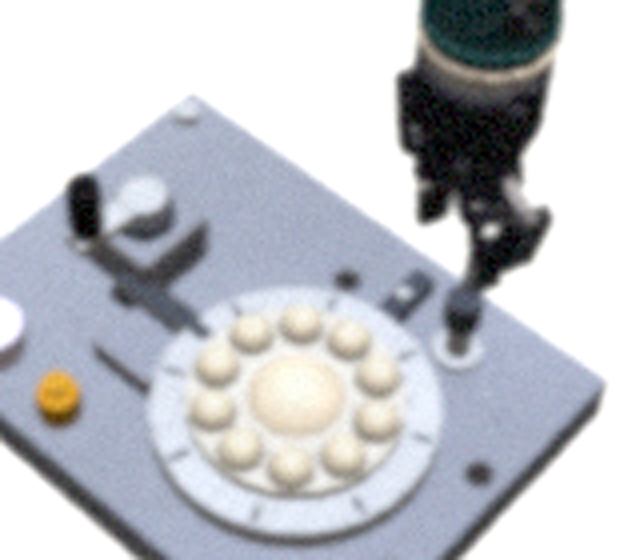

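View pics/top1z.png

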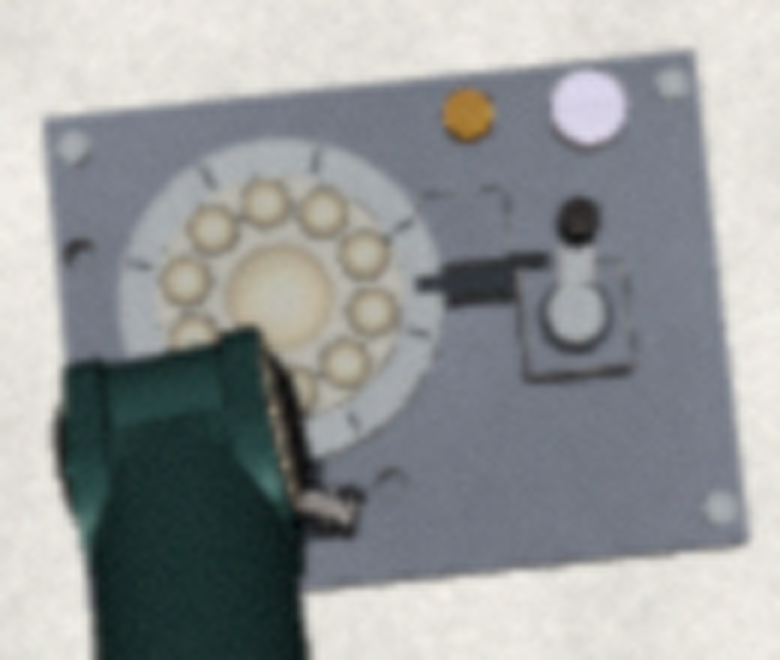

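drive_tool:
  steps:
    - [0.0134, 0.0358, 0.01, 0, 0.0025, -0.0086]
    - [0, 0, 0, 0, 0, 0]
    - [0, 0, 0, 0, 0, 0]

```text
t: 1.78
tcp_pos: [0.4652, 0.1337, 0.2004]
eef_rot: [[-0.976, 0.219, 0.001], [0.219, 0.976, 0.006], [-0.0, 0.006, -1.0]]
wrist_force: [-0.5, -0.2, -0.2]
grip_width: 0.051
```

```bash
python3 go.py .4668 .1231 .14 76.7
```

```text
t 1.78 pos [0.4652 0.1337 0.2004] yawy 77.37 F [-0.49 -0.24 -0.21] w 0.051
shift units [-0.0097 -0.0258  0.1508] mm [ -3.9 -10.3  60.3] rows>= 1.5 turn units [0.0037 0.0001 0.0075]
```

drive_tool:
  steps:
    - [-0.003, -0.008, 0.015, 0.002, 0, 0.004]
    - [-0.003, -0.007, 0.015, 0, 0, 0]
    - [0, 0, 0, 0, 0, 0]
    - [0, 0, 0, 0, 0, 0]

```text
t: 2.12
tcp_pos: [0.4654, 0.1312, 0.1878]
eef_rot: [[-0.976, 0.217, 0.002], [0.217, 0.976, 0.004], [-0.001, 0.004, -1.0]]
wrist_force: [0.5, -0.3, 0.6]
grip_width: 0.0514
```

```bash
python3 go.py .4668 .1231 .14 76.7
```

```text
t 2.12 pos [0.4654 0.1312 0.1878] yawy 77.47 F [ 0.52 -0.3   0.58] w 0.0514
shift units [-0.0078 -0.0196  0.1195] mm [-3.1 -7.8 47.8] rows>= 1.2 turn units [0.0026 0.0005 0.0085]
```

drive_tool:
  steps:
    - [-0.005, -0.012, 0, 0.0026, 0, 0.008]
    - [-0.003, -0.007, 0, 0, 0, 0]
    - [0, 0, 0, 0, 0, 0]
    - [0, 0, 0, 0, 0, 0]

```text
t: 2.45
tcp_pos: [0.467, 0.1217, 0.1878]
eef_rot: [[-0.973, 0.231, 0.0], [0.231, 0.973, -0.001], [-0.001, -0.001, -1.0]]
wrist_force: [-0.1, -0.4, -0.0]
grip_width: 0.0509
```

```bash
python3 go.py .4668 .1231 .14 76.7;  python3 -c "
from workcell import telemetry;import numpy as np;print(np.round(telemetry.read_state()['qd'],2))"
```

```text
t 2.45 pos [0.467  0.1217 0.1878] yawy 76.62 F [-0.12 -0.45 -0.  ] w 0.0509
shift units [0.0013 0.0034 0.1194] mm [ 0.5  1.3 47.8] rows>= 1.1 turn units [-0.0006  0.0004 -0.0009]
[ 0.53 -0.22  0.37  0.04  0.12  0.1   0.11]
```

drive_tool:
  steps:
    - [0.001, 0.003, 0.02, 0, 0, 0]
    - [0, 0, 0.02, 0, 0, 0]
    - [0, 0, 0.02, 0, 0, 0]
    - [0, 0, 0.02, 0, 0, 0]
    - [0, 0, 0.015, 0, 0, 0]
    - [0, 0, 0.01, 0, 0, 0]
    - [0, 0, 0, 0, 0, 0]
    - [0, 0, 0, 0, 0, 0]

```text
t: 3.12
tcp_pos: [0.4664, 0.1228, 0.1401]
eef_rot: [[-0.973, 0.232, -0.001], [0.232, 0.973, -0.002], [0.001, -0.002, -1.0]]
wrist_force: [-0.2, 0.5, 0.9]
grip_width: 0.0514
```

```bash
python3 go.py .4668 .1231 .14 76.7
python3 - <<'E'
from h import *
for n,(x0,y0,x1,y1,f) in {'scene':(285,180,370,270,8)}.items():
    im=optics.camera(n)[:,:,::-1];cv2.imwrite(f'pics/{n}2.png',im);cv2.imwrite(f'pics/{n}2z.png',cv2.resize(cv2.convertScaleAbs(im[y0:y1,x0:x1],alpha=2),None,fx=6,fy=6,interpolation=cv2.INTER_CUBIC))
E
```

```text
t 3.12 pos [0.4664 0.1228 0.1401] yawy 76.6 F [-0.23  0.48  0.87] w 0.0514
shift units [-0.0009  0.0011  0.0003] mm [-0.4  0.4  0.1] rows>= 0.0 turn units [-0.0012 -0.0007 -0.0012]
```

View pics/scene2z.png

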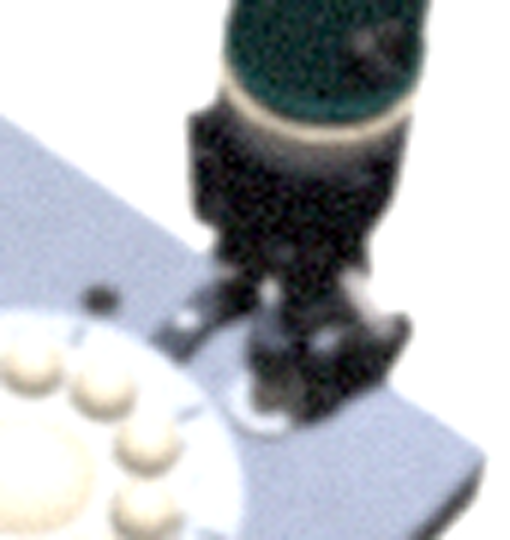

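drive_tool:
  steps:
    - [0, 0, 0, 0, 0, 0]
    - [0, 0, 0, 0, 0, 0]
    - [0, 0, 0, 0, 0, 0]
    - [0, 0, 0, 0, 0, 0]
    - [0, 0, 0, 0, 0, 0]
    - [0, 0, 0, 0, 0, 0]
  hand: 0

```text
t: 3.67
tcp_pos: [0.4667, 0.1228, 0.1412]
eef_rot: [[-0.973, 0.232, 0.0], [0.232, 0.973, -0.001], [-0.0, -0.001, -1.0]]
wrist_force: [-0.0, 0.5, -1.9]
grip_width: 0.022
```

```bash
python3 go.py .4668 .1231 .14 76.7
```

```text
t 3.67 pos [0.4667 0.1228 0.1412] yawy 76.59 F [-0.    0.47 -1.86] w 0.022
shift units [-0.0002  0.0008  0.003 ] mm [-0.1  0.3  1.2] rows>= 0.0 turn units [-0.0006  0.0002 -0.0012]
```

drive_tool:
  steps:
    - [0, 0, -0.006, 0, 0, 0]
    - [0, 0, -0.01, 0, 0, 0]
    - [0, 0, -0.015, 0, 0, 0]
    - [0, 0, -0.02, 0, 0, 0]
    - [0, 0, -0.02, 0, 0, 0]
    - [0, 0, -0.02, 0, 0, 0]
    - [0, 0, -0.02, 0, 0, 0]
    - [0, 0, -0.02, 0, 0, 0]
    - [0, 0, -0.015, 0, 0, 0]
    - [0, 0, 0, 0, 0, 0]

```text
t: 4.5
tcp_pos: [0.4669, 0.123, 0.2071]
eef_rot: [[-0.973, 0.232, 0.002], [0.232, 0.973, -0.0], [-0.002, 0.0, -1.0]]
wrist_force: [-0.1, 0.9, -2.6]
grip_width: 0.0224
```

```bash
python3 go.py .5196 .196 .2 76.6
python3 - <<'E'
from h import *
for n,(x0,y0,x1,y1,f) in {'scene':(285,150,370,270,8)}.items():
    im=optics.camera(n)[:,:,::-1];cv2.imwrite(f'pics/{n}3.png',im);cv2.imwrite(f'pics/{n}3z.png',cv2.resize(cv2.convertScaleAbs(im[y0:y1,x0:x1],alpha=2),None,fx=5,fy=5,interpolation=cv2.INTER_CUBIC))
E
```

```text
t 4.5 pos [0.4669 0.123  0.2071] yawy 76.59 F [-0.05  0.93 -2.56] w 0.0224
shift units [-0.0859  0.2082  0.018 ] mm [-34.3  83.3   7.2] rows>= 2.2 turn units [ 0.0003  0.0014 -0.0001]
```

View pics/scene3z.png

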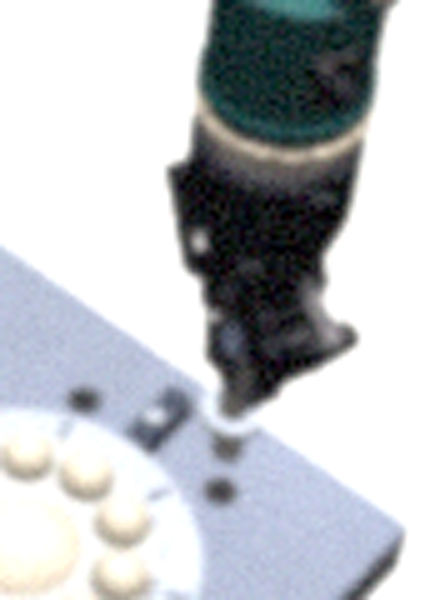

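drive_tool:
  steps:
    - [-0.006, 0.015, 0, 0, 0.0014, 0]
    - [-0.012, 0.029, 0, 0, 0, 0]
    - [-0.014, 0.034, 0, 0, 0, 0]
    - [-0.014, 0.034, 0, 0, 0, 0]
    - [-0.013, 0.032, 0, 0, 0, 0]
    - [-0.01, 0.024, 0, 0, 0, 0]
    - [-0.006, 0.015, 0, 0, 0, 0]
    - [-0.003, 0.007, 0, 0, 0, 0]
    - [0, 0, 0, 0, 0, 0]
    - [0, 0, 0, 0, 0, 0]

```text
t: 5.38
tcp_pos: [0.5177, 0.1976, 0.2021]
eef_rot: [[-0.973, 0.23, -0.007], [0.23, 0.973, -0.001], [0.006, -0.003, -1.0]]
wrist_force: [-0.5, 1.1, -1.1]
grip_width: 0.0227
```

```bash
python3 go.py .5196 .196 .18 76.6
```

```text
t 5.38 pos [0.5177 0.1976 0.2021] yawy 76.68 F [-0.55  1.12 -1.11] w 0.0227
shift units [-0.0059 -0.0025  0.0553] mm [-2.4 -1.  22.1] rows>= 0.5 turn units [-0.0019 -0.0041  0.0009]
```

drive_tool:
  steps:
    - [-0.004, -0.0015, 0.01, -0.0015, -0.0035, 0]
    - [-0.0015, -0.001, 0.015, 0, 0, 0]
    - [0, 0, 0.015, 0, 0, 0]
    - [0, 0, 0.008, 0, 0, 0]
    - [0, 0, 0, 0, 0, 0]
    - [0, 0, 0, 0, 0, 0]

```text
t: 5.88
tcp_pos: [0.5184, 0.193, 0.1804]
eef_rot: [[-0.972, 0.234, -0.003], [0.234, 0.972, -0.002], [0.002, -0.003, -1.0]]
wrist_force: [-1.0, -0.4, -2.1]
grip_width: 0.0223
```

```bash
python3 go.py .5196 .196 .178 76.6;python3 - <<'E'
from h import *
for n,(x0,y0,x1,y1,f) in {'scene':(285,180,370,300,8)}.items():
    im=optics.camera(n)[:,:,::-1];cv2.imwrite(f'pics/{n}4.png',im);cv2.imwrite(f'pics/{n}4z.png',cv2.resize(cv2.convertScaleAbs(im[y0:y1,x0:x1],alpha=2),None,fx=5,fy=5,interpolation=cv2.INTER_CUBIC))
E
```

```text
t 5.88 pos [0.5184 0.193  0.1804] yawy 76.5 F [-0.99 -0.41 -2.11] w 0.0223
shift units [-0.0011  0.0079  0.0059] mm [-0.5  3.2  2.4] rows>= 0.1 turn units [-0.0016 -0.0013 -0.0012]
```

View pics/scene4z.png

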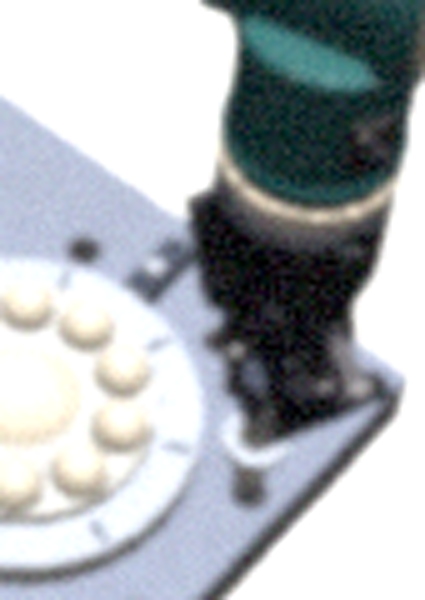

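drive_tool:
  steps:
    - [-0.0005, 0.003, 0.001, -0.0015, -0.001, -0.001]
    - [-0.0005, 0.003, 0.001, 0, 0, 0]
    - [0, 0.001, 0, 0, 0, 0]
    - [0, 0, 0, 0, 0, 0]
    - [0, 0, 0, 0, 0, 0]

```text
t: 6.35
tcp_pos: [0.52, 0.1962, 0.1803]
eef_rot: [[-0.973, 0.232, 0.001], [0.232, 0.973, 0.001], [-0.001, 0.001, -1.0]]
wrist_force: [0.1, 0.0, -1.7]
grip_width: 0.0224
```

```bash
python3 go.py .5196 .196 .174 76.6
```

```text
t 6.35 pos [0.52   0.1962 0.1803] yawy 76.6 F [ 0.14  0.02 -1.68] w 0.0224
shift units [ 0.0008 -0.0007  0.0157] mm [ 0.3 -0.3  6.3] rows>= 0.2 turn units [ 0.0007  0.0005 -0.    ]
```

drive_tool:
  steps:
    - [0.0004, -0.0005, 0.005, 0.0005, 0.0004, 0]
    - [0, 0, 0.006, 0, 0, 0]
    - [0, 0, 0.006, 0, 0, 0]
    - [0, 0, 0.006, 0, 0, 0]
    - [0, 0, 0.006, 0, 0, 0]
    - [0, 0, 0.006, 0, 0, 0]

```text
t: 6.85
tcp_pos: [0.5199, 0.1961, 0.1655]
eef_rot: [[-0.973, 0.232, 0.001], [0.232, 0.973, 0.0], [-0.001, 0.001, -1.0]]
wrist_force: [0.0, -0.2, -2.3]
grip_width: 0.0225
```

```bash
python3 go.py .5196 .196 .141 76.6
```

```text
t 6.85 pos [0.5199 0.1961 0.1655] yawy 76.61 F [ 0.02 -0.19 -2.3 ] w 0.0225
shift units [ 0.0008 -0.0005  0.0613] mm [ 0.3 -0.2 24.5] rows>= 0.6 turn units [0.0004 0.0005 0.0001]
```

drive_tool:
  steps:
    - [0, 0, 0.008, 0, 0, 0]
    - [0, 0, 0.008, 0, 0, 0]
    - [0, 0, 0.008, 0, 0, 0]
    - [0, 0, 0.008, 0, 0, 0]
    - [0, 0, 0.008, 0, 0, 0]
    - [0, 0, 0.008, 0, 0, 0]
    - [0, 0, 0.006, 0, 0, 0]
    - [0, 0, 0.005, 0, 0, 0]

```text
t: 7.52
tcp_pos: [0.5202, 0.1962, 0.1407]
eef_rot: [[-0.973, 0.232, 0.0], [0.232, 0.973, 0.0], [0.0, 0.0, -1.0]]
wrist_force: [-11.2, -4.6, 37.5]
grip_width: 0.0225
```

```bash
python3 go.py .5196 .196 .141 76.6
```

```text
t 7.52 pos [0.5202 0.1962 0.1407] yawy 76.6 F [-11.21  -4.59  37.46] w 0.0225
shift units [ 0.0014 -0.0007 -0.0008] mm [ 0.5 -0.3 -0.3] rows>= 0.0 turn units [ 0.0003 -0.0001  0.    ]
```

drive_tool:
  steps:
    - [0, 0, 0, 0, 0, 0]
    - [0, 0, 0, 0, 0, 0]

```text
t: 7.68
tcp_pos: [0.5202, 0.1961, 0.1416]
eef_rot: [[-0.973, 0.232, -0.0], [0.232, 0.973, 0.001], [0.0, 0.001, -1.0]]
wrist_force: [-0.1, 0.2, -2.6]
grip_width: 0.0221
```

drive_tool:
  steps:
    - [0, 0, 0, 0, 0, 0]
    - [0, 0, 0, 0, 0, 0]
    - [0, 0, 0, 0, 0, 0]
    - [0, 0, 0, 0, 0, 0]
  hand: 55

```text
t: 8.02
tcp_pos: [0.5211, 0.1965, 0.1419]
eef_rot: [[-0.973, 0.232, 0.002], [0.232, 0.973, 0.002], [-0.002, 0.002, -1.0]]
wrist_force: [0.5, 0.0, -0.3]
grip_width: 0.0468
```

drive_tool:
  steps:
    - [0, 0, -0.01, 0, 0, 0]
    - [0, 0, -0.02, 0, 0, 0]
    - [0, 0, -0.03, 0, 0, 0]
    - [0, 0, -0.04, 0, 0, 0]
    - [0, 0, -0.05, 0, 0, 0]
    - [0, 0, -0.05, 0, 0, 0]
    - [0, 0, -0.04, 0, 0, 0]
    - [0, 0, -0.02, 0, 0, 0]

```text
t: 8.68
tcp_pos: [0.5205, 0.196, 0.2542]
eef_rot: [[-0.973, 0.232, 0.001], [0.232, 0.973, 0.001], [-0.001, 0.001, -1.0]]
wrist_force: [0.6, 0.4, 0.6]
grip_width: 0.0473
```

```bash
python3 go.py .571 -.066 .27 76.6
python3 - <<'E'
from h import *
for n,(x0,y0,x1,y1,f) in {'scene':(215,170,370,310,5),'top':(205,135,335,245,6)}.items():
    im=optics.camera(n)[:,:,::-1];cv2.imwrite(f'pics/{n}5.png',im);cv2.imwrite(f'pics/{n}5z.png',cv2.resize(cv2.convertScaleAbs(im[y0:y1,x0:x1],alpha=1.8),None,fx=4,fy=4,interpolation=cv2.INTER_CUBIC))
E
```

```text
t 8.68 pos [0.5205 0.196  0.2542] yawy 76.58 F [0.6  0.38 0.64] w 0.0473
shift units [-0.2749 -0.6077 -0.04  ] mm [-109.9 -243.1  -16. ] rows>= 6.4 turn units [ 0.0008  0.0007 -0.0002]
```

View pics/scene5z.png

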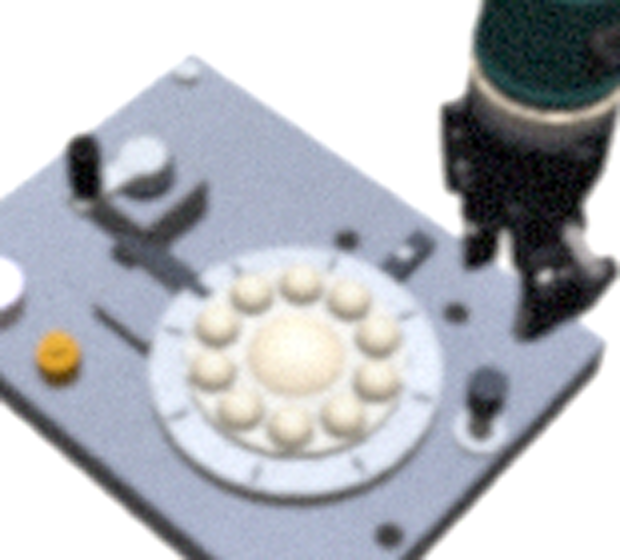

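View pics/top5z.png

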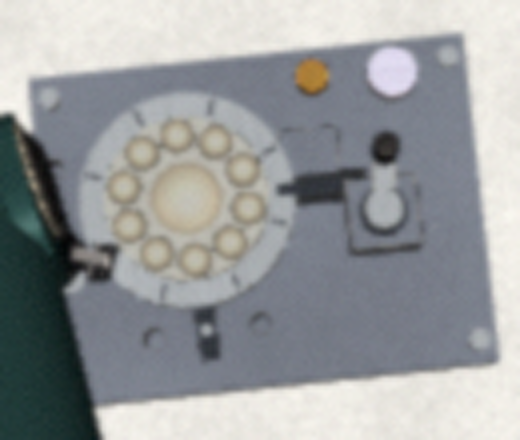

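Run:
```python
from h import *
p=np.load('plate.npy');C=p2w(p,[-.01,-.1],.105)[0]
t=cv2.imread('pics/top5.png',0);s=cv2.imread('pics/scene5.png',0)
ut=(205+386/4-.5,135+148/4-.5)
uv={}
for n,im,(cx,cy) in(('top',t,(301,172)),('scene',s,(236,211))):
    sub=im[cy-9:cy+10,cx-7:cx+8].astype(float); 
    if n=='top': print(sub.astype(int))
    m=sub<30; w=np.where(m,35-sub,0);yy,xx=np.mgrid[cy-9:cy+10,cx-7:cx+8]; uv[n]=np.array([(w*xx).sum()/w.sum(),(w*yy).sum()/w.sum()]);print(n,uv[n],m.sum(),xx[m].min(),xx[m].max(),yy[m].min(),yy[m].max())
X,r=tri(uv);print('tri centroid',X,r,'C',C,'r',np.hypot(*(X-C)[:2]),'ang',np.degrees(np.arctan2(X[1]-C[1],X[0]-C[0])))
th=np.radians(np.arange(0,360,10))
def sil(a,n):
    c=C[:2]+.045*np.array([np.cos(np.radians(a)),np.sin(np.radians(a))])
    P=np.vstack([np.c_[c+.011*np.c_[np.cos(th),np.sin(th)],np.full(36,z)] for z in(.106,.15)])
    h=cv2.convexHull(proj(n,P).astype(np.float32))[:,0]
    m=cv2.moments(h);return np.array([m['m10'],m['m01']])/m['m00']
for a in range(-10,25,5): print(a,sil(a,'top'),sil(a,'scene'))
```

```text
[[70 69 70 69 69 69 71 71 72 71 71 70 71 70 71]
 [70 70 70 71 69 69 70 70 72 71 71 71 71 70 70]
 [70 70 72 70 70 70 71 71 72 72 72 72 70 70 71]
 [70 70 71 69 69 70 68 69 70 72 72 70 70 70 72]
 [69 69 69 69 67 64 61 56 61 65 69 71 71 71 71]
 [70 68 68 68 60 50 38 33 36 45 59 67 70 69 70]
 [69 69 69 64 48 34 26 22 24 30 46 63 69 71 71]
 [69 69 68 61 41 25 23 25 26 28 38 60 71 71 72]
 [70 69 67 54 33 25 27 28 28 28 38 60 69 70 71]
 [71 70 68 52 30 23 29 30 31 27 39 60 69 70 71]
 [71 70 67 54 29 17 25 28 28 29 47 64 69 71 72]
 [71 70 70 62 39 19 11 14 15 30 55 68 71 72 73]
 [70 71 71 68 60 41 29 26 37 51 64 70 71 71 71]
 [63 62 64 71 78 74 67 64 78 80 75 72 71 72 71]
 [37 41 51 68 84 91 92 91 95 89 75 70 69 70 70]
 [27 32 48 67 85 96 97 97 97 88 70 63 64 65 68]
 [34 41 50 66 83 95 98 98 97 89 73 67 68 70 71]
 [59 63 65 71 85 96 97 97 95 90 77 70 69 70 71]
 [69 69 68 72 86 96 97 96 94 84 73 69 69 69 64]]
top [300.4375     172.24671053] 29 294 303 169 178
scene [235.73305589 212.33293698] 78 233 239 205 219
tri centroid [ 0.61591387 -0.06457815  0.12884463] [ 0.0537652  -0.05974307  0.06195486  0.00663543] C [ 0.5705352  -0.06649616  0.105     ] r 0.045419178580802126 ang 2.4202644474391164
-10 [303.54945233 172.51280572] [233.77621895 209.90908871]
-5 [302.32933635 172.34166454] [234.55363097 210.93012238]
0 [301.09911347 172.27641054] [235.45145057 211.89329659]
5 [299.86808045 172.31752755] [236.46311655 212.79059807]
10 [298.64553544 172.46470451] [237.58102956 213.61448872]
15 [297.4398011  172.71675656] [238.7966221 214.3579916]
20 [296.26058193 173.07183992] [240.10041498 215.01475575]
```

Run:
```python
from h import *
p=np.load('plate.npy');A=p2w(p,[.02,.06])[0]
# model dog silhouettes vs picture for various angles: mean gray inside minus outside
im={n:cv2.imread(f'pics/{n}0.png',0).astype(float) for n in CI}
best=[]
for a in np.arange(160,200,.5):
    sc=[]
    for n in CI:
        g=[]
        for o in np.linspace(-.007,.007,8): 
            for r in np.linspace(.097,.126,10): g.append((r,o))
        def samp(g,z):
            g=np.array(g);t=np.radians(a+p[2]);P=np.c_[A[0]+g[:,0]*np.cos(t)-g[:,1]*np.sin(t),A[1]+g[:,0]*np.sin(t)+g[:,1]*np.cos(t),np.full(len(g),z)]
            u=proj(n,P).astype(np.float32);return cv2.remap(im[n].astype(np.float32),u[:,:1],u[:,1:],cv2.INTER_LINEAR).mean()
        sc.append(samp(g,.061))
    best.append((a,*sc))
b=np.array(best)
for k in(1,2):
    i=b[:,k].argmin();print(CI.keys(),b[max(0,i-4):i+5,[0,k]])
```

```text
dict_keys(['scene', 'top']) [[178.          58.34343338]
 [178.5         56.94163895]
 [179.          55.84427643]
 [179.5         55.06919098]
 [180.          54.76428223]
 [180.5         54.79294586]
 [181.          55.37310791]
 [181.5         56.45331955]
 [182.          58.04301834]]
dict_keys(['scene', 'top']) [[180.5         44.10229492]
 [181.          42.89591217]
 [181.5         41.83880615]
 [182.          41.06462479]
 [182.5         40.63503265]
 [183.          40.72509766]
 [183.5         41.15102386]
 [184.          41.93634033]
 [184.5         42.90239334]]
```

drive_tool:
  steps:
    - [-0.034, -0.051, 0, 0, 0, 0]
    - [-0.053, -0.08, 0, 0, 0, 0]
    - [-0.055, -0.083, 0, 0, 0, 0]
    - [-0.055, -0.083, 0, 0, 0, 0]
    - [-0.055, -0.083, 0, 0, 0, 0]
    - [-0.053, -0.08, 0, 0, 0, 0]
    - [-0.038, -0.058, 0, 0, 0, 0]
    - [-0.02, -0.03, 0, 0, 0, 0]
    - [-0.01, -0.014, 0, 0, 0, 0]
    - [0, 0, 0, 0, 0, 0]

```text
t: 9.62
tcp_pos: [0.6135, -0.0653, 0.2436]
eef_rot: [[-0.975, 0.224, -0.011], [0.224, 0.975, 0.001], [0.011, -0.002, -1.0]]
wrist_force: [0.2, 0.1, 1.1]
grip_width: 0.0472
```

```bash
python3 go.py .6158 -.065 .245 76.6
```

```text
t 9.62 pos [ 0.6135 -0.0653  0.2436] yawy 77.07 F [0.15 0.12 1.13] w 0.0472
shift units [-0.0054  0.002  -0.0034] mm [-2.2  0.8 -1.4] rows>= 0.1 turn units [-0.0011 -0.0072  0.0052]
```

drive_tool:
  steps:
    - [-0.004, 0.001, 0, -0.001, -0.006, 0.004]
    - [0, 0, 0, 0, 0, 0]
    - [0, 0, 0, 0, 0, 0]

```text
t: 9.87
tcp_pos: [0.6139, -0.0619, 0.2417]
eef_rot: [[-0.974, 0.228, -0.005], [0.228, 0.974, 0.002], [0.005, 0.001, -1.0]]
wrist_force: [-0.1, 0.0, 0.3]
grip_width: 0.047
```

```bash
python3 go.py .6158 -.065 .187 76.6
```

```text
t 9.87 pos [ 0.6139 -0.0619  0.2417] yawy 76.84 F [-0.12  0.    0.25] w 0.047
shift units [-0.0071 -0.0066  0.1368] mm [-2.8 -2.6 54.7] rows>= 1.3 turn units [ 0.0006 -0.0033  0.0027]
```

drive_tool:
  steps:
    - [-0.003, -0.003, 0.01, 0, -0.003, 0.002]
    - [-0.002, -0.002, 0.02, 0, 0, 0]
    - [-0.001, -0.001, 0.022, 0, 0, 0]
    - [0, 0, 0.022, 0, 0, 0]
    - [0, 0, 0.022, 0, 0, 0]
    - [0, 0, 0.018, 0, 0, 0]
    - [0, 0, 0.01, 0, 0, 0]
    - [0, 0, 0, 0, 0, 0]
    - [0, 0, 0, 0, 0, 0]

```text
t: 10.62
tcp_pos: [0.6145, -0.0586, 0.1852]
eef_rot: [[-0.975, 0.223, -0.003], [0.223, 0.975, 0.003], [0.004, 0.003, -1.0]]
wrist_force: [-0.0, -0.3, -0.3]
grip_width: 0.0473
```

```bash
python3 go.py .6158 -.065 .187 76.6
python3 - <<'E'
from h import *
for n,(x0,y0,x1,y1,f) in {'scene':(190,140,315,260,5)}.items():
    im=optics.camera(n)[:,:,::-1];cv2.imwrite(f'pics/{n}6.png',im);cv2.imwrite(f'pics/{n}6z.png',cv2.resize(cv2.convertScaleAbs(im[y0:y1,x0:x1],alpha=2.2),None,fx=4,fy=4,interpolation=cv2.INTER_CUBIC))
E
```

```text
t 10.62 pos [ 0.6145 -0.0586  0.1852] yawy 77.13 F [-0.04 -0.33 -0.25] w 0.0473
shift units [-0.0066 -0.0148 -0.0046] mm [-2.6 -5.9 -1.8] rows>= 0.2 turn units [ 0.0017 -0.0024  0.0059]
```

View pics/scene6z.png

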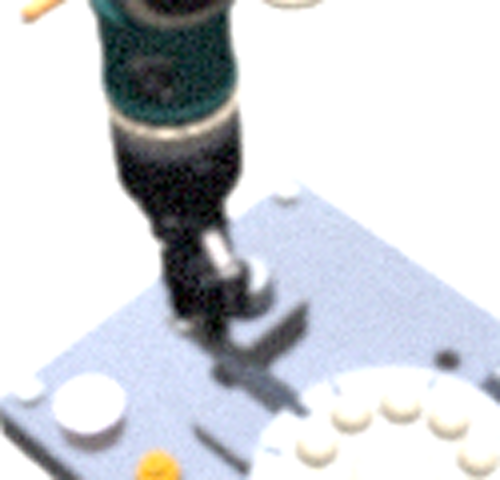

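drive_tool:
  steps:
    - [-0.003, -0.008, -0.002, 0.001, -0.002, 0.004]
    - [-0.002, -0.006, -0.002, 0, 0, 0]
    - [0, 0, 0, 0, 0, 0]
    - [0, 0, 0, 0, 0, 0]

```text
t: 11.0
tcp_pos: [0.6161, -0.0657, 0.1885]
eef_rot: [[-0.973, 0.23, 0.003], [0.23, 0.973, 0.001], [-0.003, 0.001, -1.0]]
wrist_force: [-0.1, -0.5, 0.0]
grip_width: 0.0469
```

```bash
python3 go.py .6158 -.065 .187 76.6
```

```text
t 11.0 pos [ 0.6161 -0.0657  0.1885] yawy 76.69 F [-0.11 -0.51  0.04] w 0.0469
shift units [0.0012 0.0016 0.0037] mm [0.5 0.6 1.5] rows>= 0.0 turn units [0.0008 0.0016 0.001 ]
```

drive_tool:
  steps:
    - [0.0005, 0.001, 0.002, 0, 0.001, 0]
    - [0, 0, 0, 0, 0, 0]
    - [0, 0, 0, 0, 0, 0]
    - [0, 0, 0, 0, 0, 0]
    - [0, 0, 0, 0, 0, 0]
    - [0, 0, 0, 0, 0, 0]
  hand: 0

```text
t: 11.5
tcp_pos: [0.6162, -0.0658, 0.1887]
eef_rot: [[-0.973, 0.231, 0.003], [0.231, 0.973, 0.001], [-0.002, 0.001, -1.0]]
wrist_force: [-0.5, -0.9, 0.9]
grip_width: 0.0199
```

```bash
cat > cr.py <<'E'
from h import *
from workcell import telemetry
p=np.load('plate.npy');C=p2w(p,[-.01,-.1],.105)[0][:2]
s=telemetry.read_state();T=np.array(s['tcp_pos'])[:2];R=np.array(s['eef_rot']);d=T-C;a=np.arctan2(d[1],d[0])
F=np.array(s['wrist_force']);tc=np.array([np.sin(a),-np.cos(a)])  # clockwise tangent
print('t',round(s['t'],2),'ang',round(np.degrees(a),1),'r',round(np.hypot(*d)*1e3,1),'z',round(s['tcp_pos'][2],4),'yawy',round(np.degrees(np.arctan2(R[1,1],R[0,1])),2),'tilt',np.round(R[:2,2],4),'F',np.round(F,2),'Ftan(push needed)',round(-F[:2]@tc,2),'Frad',round(F[:2]@d/np.hypot(*d),2),'w',round(s['grip_width'],4))
E
python3 cr.py
```

```text
t 11.5 ang 0.9 r 45.7 z 0.1887 yawy 76.67 tilt [0.0025 0.0007] F [-0.53 -0.92  0.9 ] Ftan(push needed) -0.92 Frad -0.54 w 0.0199
```

```bash
cat >> cr.py <<'E'
import sys,json
if len(sys.argv)>1:
    n=int(sys.argv[1]);dl=float(sys.argv[2]);k=float(sys.argv[3]) if len(sys.argv)>3 else 1.0
    x=np.degrees(a); rows=[]; cur=x
    for i in range(n):
        dd=dl*k
        A=np.radians(cur);B=np.radians(cur-dd)
        w=np.r_[.045*(np.array([np.cos(B),np.sin(B)])-np.array([np.cos(A),np.sin(A)])),0]
        u=R.T@w/.4
        rows.append([round(float(u[0]),3),round(float(u[1]),3),0,0,0,0]); cur-=dd
    print(json.dumps(rows))
E
python3 cr.py 5 8
```

```text
t 11.5 ang 0.9 r 45.7 z 0.1887 yawy 76.67 tilt [0.0025 0.0007] F [-0.53 -0.92  0.9 ] Ftan(push needed) -0.92 Frad -0.54 w 0.0199
[[-0.003, -0.015, 0, 0, 0, 0], [-0.001, -0.016, 0, 0, 0, 0], [0.002, -0.016, 0, 0, 0, 0], [0.004, -0.015, 0, 0, 0, 0], [0.006, -0.015, 0, 0, 0, 0]]
```

drive_tool:
  steps:
    - [-0.003, -0.015, 0, 0, 0, 0]
    - [-0.001, -0.016, 0, 0, 0, 0]
    - [0.002, -0.016, 0, 0, 0, 0]
    - [0.004, -0.015, 0, 0, 0, 0]
    - [0.006, -0.015, 0, 0, 0, 0]

```text
t: 11.92
tcp_pos: [0.6081, -0.0928, 0.1887]
eef_rot: [[-0.974, 0.225, 0.008], [0.225, 0.974, 0.004], [-0.007, 0.006, -1.0]]
wrist_force: [1.7, 2.0, -0.2]
grip_width: 0.0207
```

```bash
python3 cr.py 8 10
```

```text
t 11.92 ang -34.9 r 45.9 z 0.1887 yawy 76.97 tilt [0.0079 0.0044] F [ 1.71  2.01 -0.18] Ftan(push needed) 2.63 Frad 0.25 w 0.0207
[[0.009, -0.017, 0, 0, 0, 0], [0.012, -0.016, 0, 0, 0, 0], [0.014, -0.013, 0, 0, 0, 0], [0.016, -0.011, 0, 0, 0, 0], [0.018, -0.008, 0, 0, 0, 0], [0.019, -0.004, 0, 0, 0, 0], [0.02, -0.001, 0, 0, 0, 0], [0.019, 0.002, 0, 0, 0, 0]]
```

Add to cr.py:
```python
from scipy.spatial.transform import Rotation as Ro
q=np.radians(76.6);Y=np.array([np.cos(q),np.sin(q),0]);Z=np.array([0,0,-1.]);X=np.cross(Y,Z)
print('turn',np.round(Ro.from_matrix(R.T@np.c_[X,Y,Z]).as_rotvec(degrees=True)/90,4))
```

```text
(no output)
```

drive_tool:
  steps:
    - [0.009, -0.017, 0, -0.003, 0.003, 0.003]
    - [0.012, -0.016, 0, 0, 0, 0]
    - [0.014, -0.013, 0, 0, 0, 0]
    - [0.016, -0.011, 0, 0, 0, 0]
    - [0.018, -0.008, 0, 0, 0, 0]
    - [0.019, -0.004, 0, 0, 0, 0]
    - [0.02, -0.001, 0, 0, 0, 0]
    - [0.019, 0.002, 0, 0, 0, 0]

```text
t: 12.58
tcp_pos: [0.5481, -0.1075, 0.1886]
eef_rot: [[-0.973, 0.231, 0.008], [0.231, 0.973, 0.016], [-0.004, 0.018, -1.0]]
wrist_force: [6.5, 5.8, -5.2]
grip_width: 0.0206
```

```bash
python3 cr.py 10 11
```

```text
t 12.58 ang -118.7 r 46.7 z 0.1886 yawy 76.64 tilt [0.0083 0.0162] F [ 6.5   5.79 -5.18] Ftan(push needed) 2.91 Frad -8.2 w 0.0206
[[0.02, 0.008, 0, 0, 0, 0], [0.018, 0.011, 0, 0, 0, 0], [0.016, 0.015, 0, 0, 0, 0], [0.013, 0.017, 0, 0, 0, 0], [0.009, 0.02, 0, 0, 0, 0], [0.005, 0.021, 0, 0, 0, 0], [0.001, 0.022, 0, 0, 0, 0], [-0.003, 0.021, 0, 0, 0, 0], [-0.007, 0.02, 0, 0, 0, 0], [-0.011, 0.019, 0, 0, 0, 0]]
turn [0.0112 0.0028 0.0004]
```

drive_tool:
  steps:
    - [0.02, 0.01, 0, 0.005, 0.001, 0]
    - [0.018, 0.013, 0, 0.005, 0.001, 0]
    - [0.015, 0.016, 0, 0, 0, 0]
    - [0.012, 0.018, 0, 0, 0, 0]
    - [0.008, 0.02, 0, 0, 0, 0]
    - [0.004, 0.021, 0, 0, 0, 0]
    - [0, 0.022, 0, 0, 0, 0]
    - [-0.004, 0.021, 0, 0, 0, 0]
    - [-0.008, 0.02, 0, 0, 0, 0]

```text
t: 13.33
tcp_pos: [0.5322, -0.0442, 0.1885]
eef_rot: [[-0.971, 0.24, 0.005], [0.24, 0.971, -0.007], [-0.006, -0.006, -1.0]]
wrist_force: [-4.0, -0.2, 4.0]
grip_width: 0.0207
```

```bash
python3 cr.py 10 11
```

```text
t 13.33 ang 149.8 r 44.4 z 0.1885 yawy 76.11 tilt [ 0.0047 -0.0073] F [-4.01 -0.21  4.  ] Ftan(push needed) 2.2 Frad 3.36 w 0.0207
[[-0.008, 0.02, 0, 0, 0, 0], [-0.012, 0.018, 0, 0, 0, 0], [-0.015, 0.016, 0, 0, 0, 0], [-0.018, 0.012, 0, 0, 0, 0], [-0.02, 0.009, 0, 0, 0, 0], [-0.021, 0.005, 0, 0, 0, 0], [-0.022, 0.001, 0, 0, 0, 0], [-0.021, -0.003, 0, 0, 0, 0], [-0.02, -0.007, 0, 0, 0, 0], [-0.019, -0.011, 0, 0, 0, 0]]
turn [-0.0038  0.004  -0.0055]
```

drive_tool:
  steps:
    - [-0.008, 0.02, 0, -0.003, 0.003, -0.004]
    - [-0.012, 0.018, 0, 0, 0, 0]
    - [-0.015, 0.016, 0, 0, 0, 0]
    - [-0.018, 0.012, 0, 0, 0, 0]
    - [-0.02, 0.009, 0, 0, 0, 0]
    - [-0.021, 0.005, 0, 0, 0, 0]
    - [-0.022, 0.001, 0, 0, 0, 0]
    - [-0.021, -0.003, 0, 0, 0, 0]
    - [-0.02, -0.007, 0, 0, 0, 0]
    - [-0.019, -0.011, 0, 0, 0, 0]

```text
t: 14.17
tcp_pos: [0.6095, -0.0404, 0.1884]
eef_rot: [[-0.972, 0.234, -0.015], [0.235, 0.972, -0.01], [0.012, -0.013, -1.0]]
wrist_force: [-9.7, -3.1, 8.8]
grip_width: 0.0207
```

```bash
python3 cr.py 10 13
```

```text
t 14.17 ang 33.8 r 46.9 z 0.1884 yawy 76.44 tilt [-0.0151 -0.0096] F [-9.72 -3.08  8.76] Ftan(push needed) 2.85 Frad -9.79 w 0.0207
[[-0.017, -0.019, 0, 0, 0, 0], [-0.012, -0.023, 0, 0, 0, 0], [-0.007, -0.025, 0, 0, 0, 0], [-0.001, -0.025, 0, 0, 0, 0], [0.005, -0.025, 0, 0, 0, 0], [0.01, -0.023, 0, 0, 0, 0], [0.015, -0.02, 0, 0, 0, 0], [0.02, -0.016, 0, 0, 0, 0], [0.023, -0.012, 0, 0, 0, 0], [0.025, -0.006, 0, 0, 0, 0]]
turn [-0.0082 -0.0079 -0.0018]
```

drive_tool:
  steps:
    - [-0.013, -0.02, 0, -0.005, -0.005, 0]
    - [-0.008, -0.022, 0, -0.003, -0.003, 0]
    - [-0.004, -0.023, 0, 0, 0, 0]
    - [0.001, -0.023, 0, 0, 0, 0]
    - [0.006, -0.022, 0, 0, 0, 0]
    - [0.01, -0.02, 0, 0, 0, 0]
    - [0.014, -0.018, 0, 0, 0, 0]
    - [0.017, -0.015, 0, 0, 0, 0]
    - [0.02, -0.011, 0, 0, 0, 0]
    - [0.021, -0.007, 0, 0, 0, 0]

```text
t: 15.0
tcp_pos: [0.588, -0.1073, 0.1888]
eef_rot: [[-0.973, 0.228, 0.043], [0.228, 0.974, -0.005], [-0.043, 0.005, -0.999]]
wrist_force: [6.0, -5.9, -1.8]
grip_width: 0.0203
```

```bash
python3 cr.py 10 12
```

```text
t 15.0 ang -66.8 r 44.4 z 0.1888 yawy 76.83 tilt [ 0.0429 -0.0052] F [ 5.97 -5.87 -1.83] Ftan(push needed) 3.18 Frad 7.75 w 0.0203
[[0.02, -0.012, 0, 0, 0, 0], [0.022, -0.007, 0, 0, 0, 0], [0.023, -0.003, 0, 0, 0, 0], [0.023, 0.002, 0, 0, 0, 0], [0.022, 0.007, 0, 0, 0, 0], [0.02, 0.012, 0, 0, 0, 0], [0.018, 0.016, 0, 0, 0, 0], [0.014, 0.019, 0, 0, 0, 0], [0.01, 0.021, 0, 0, 0, 0], [0.005, 0.023, 0, 0, 0, 0]]
turn [0.003  0.0274 0.0024]
```

drive_tool:
  steps:
    - [0.02, -0.014, 0, 0.001, 0.009, 0.001]
    - [0.022, -0.009, 0, 0.001, 0.009, 0.001]
    - [0.023, -0.003, 0, 0, 0.006, 0]
    - [0.022, 0.002, 0, 0, 0, 0]
    - [0.021, 0.007, 0, 0, 0, 0]
    - [0.019, 0.012, 0, 0, 0, 0]
    - [0.016, 0.016, 0, 0, 0, 0]
    - [0.013, 0.018, 0, 0, 0, 0]
    - [0.009, 0.02, 0, 0, 0, 0]
    - [0.004, 0.022, 0, 0, 0, 0]

```text
t: 15.83
tcp_pos: [0.5258, -0.0641, 0.1886]
eef_rot: [[-0.972, 0.235, 0.011], [0.235, 0.972, -0.003], [-0.011, -0.001, -1.0]]
wrist_force: [1.9, -3.2, 1.4]
grip_width: 0.0204
```

```bash
python3 cr.py 10 11
```

```text
t 15.83 ang 177.0 r 44.8 z 0.1886 yawy 76.43 tilt [ 0.0107 -0.0034] F [ 1.89 -3.16  1.41] Ftan(push needed) 3.05 Frad -2.06 w 0.0204
[[0.002, 0.021, 0, 0, 0, 0], [-0.002, 0.021, 0, 0, 0, 0], [-0.006, 0.021, 0, 0, 0, 0], [-0.01, 0.019, 0, 0, 0, 0], [-0.014, 0.017, 0, 0, 0, 0], [-0.017, 0.014, 0, 0, 0, 0], [-0.019, 0.01, 0, 0, 0, 0], [-0.021, 0.007, 0, 0, 0, 0], [-0.021, 0.003, 0, 0, 0, 0], [-0.022, -0.001, 0, 0, 0, 0]]
turn [-0.0005  0.0071 -0.0019]
```

drive_tool:
  steps:
    - [0.002, 0.021, 0, 0, 0.004, -0.001]
    - [-0.002, 0.021, 0, 0, 0.002, 0]
    - [-0.006, 0.021, 0, 0, 0, 0]
    - [-0.01, 0.019, 0, 0, 0, 0]
    - [-0.014, 0.017, 0, 0, 0, 0]
    - [-0.017, 0.014, 0, 0, 0, 0]
    - [-0.019, 0.01, 0, 0, 0, 0]
    - [-0.021, 0.007, 0, 0, 0, 0]
    - [-0.021, 0.003, 0, 0, 0, 0]
    - [-0.022, -0.001, 0, 0, 0, 0]

```text
t: 16.67
tcp_pos: [0.5884, -0.024, 0.1884]
eef_rot: [[-0.973, 0.231, -0.01], [0.231, 0.973, -0.014], [0.006, -0.016, -1.0]]
wrist_force: [-4.4, -3.9, 6.6]
grip_width: 0.0202
```

```bash
python3 cr.py 10 11
```

```text
t 16.67 ang 67.2 r 46.1 z 0.1884 yawy 76.64 tilt [-0.0101 -0.0144] F [-4.4  -3.85  6.63] Ftan(push needed) 2.56 Frad -5.25 w 0.0202
[[-0.021, -0.006, 0, 0, 0, 0], [-0.019, -0.009, 0, 0, 0, 0], [-0.017, -0.013, 0, 0, 0, 0], [-0.014, -0.016, 0, 0, 0, 0], [-0.011, -0.018, 0, 0, 0, 0], [-0.007, -0.02, 0, 0, 0, 0], [-0.003, -0.021, 0, 0, 0, 0], [0.001, -0.022, 0, 0, 0, 0], [0.005, -0.021, 0, 0, 0, 0], [0.009, -0.02, 0, 0, 0, 0]]
turn [-0.0104 -0.0041  0.0004]
```

Absolute −653°.

drive_tool:
  steps:
    - [-0.021, -0.007, 0, -0.005, -0.002, 0]
    - [-0.019, -0.01, 0, -0.004, -0.002, 0]
    - [-0.016, -0.014, 0, 0, 0, 0]
    - [-0.013, -0.017, 0, 0, 0, 0]
    - [-0.01, -0.019, 0, 0, 0, 0]
    - [-0.006, -0.02, 0, 0, 0, 0]
    - [-0.002, -0.021, 0, 0, 0, 0]
    - [0.002, -0.022, 0, 0, 0, 0]
    - [0.006, -0.021, 0, 0, 0, 0]
    - [0.01, -0.02, 0, 0, 0, 0]

```text
t: 17.5
tcp_pos: [0.6122, -0.0829, 0.1889]
eef_rot: [[-0.977, 0.213, 0.018], [0.213, 0.977, 0.008], [-0.016, 0.012, -1.0]]
wrist_force: [10.7, -0.1, -6.8]
grip_width: 0.0204
```

```bash
python3 cr.py 10 11
```

```text
t 17.5 ang -21.5 r 44.8 z 0.1889 yawy 77.69 tilt [0.0184 0.0084] F [10.72 -0.11 -6.76] Ftan(push needed) 3.83 Frad 10.02 w 0.0204
[[0.005, -0.021, 0, 0, 0, 0], [0.009, -0.019, 0, 0, 0, 0], [0.013, -0.017, 0, 0, 0, 0], [0.016, -0.015, 0, 0, 0, 0], [0.018, -0.011, 0, 0, 0, 0], [0.02, -0.007, 0, 0, 0, 0], [0.021, -0.003, 0, 0, 0, 0], [0.022, 0.001, 0, 0, 0, 0], [0.021, 0.005, 0, 0, 0, 0], [0.02, 0.009, 0, 0, 0, 0]]
turn [0.0078 0.0102 0.012 ]
```

Absolute −741.5°.

drive_tool:
  steps:
    - [0.005, -0.021, 0, 0.004, 0.005, 0.006]
    - [0.009, -0.019, 0, 0.003, 0.004, 0.005]
    - [0.013, -0.017, 0, 0, 0, 0]
    - [0.016, -0.015, 0, 0, 0, 0]
    - [0.018, -0.011, 0, 0, 0, 0]
    - [0.02, -0.007, 0, 0, 0, 0]
    - [0.021, -0.003, 0, 0, 0, 0]
    - [0.022, 0.001, 0, 0, 0, 0]
    - [0.021, 0.005, 0, 0, 0, 0]
    - [0.02, 0.009, 0, 0, 0, 0]

```text
t: 18.33
tcp_pos: [0.538, -0.0986, 0.1887]
eef_rot: [[-0.973, 0.23, 0.011], [0.23, 0.973, 0.002], [-0.01, 0.004, -1.0]]
wrist_force: [8.7, 4.0, -3.7]
grip_width: 0.0203
```

```bash
python3 cr.py 6 9
python3 - <<'E'
from h import *
for n,(x0,y0,x1,y1,f) in {'top':(205,135,335,245,6),'scene':(190,150,370,310,6)}.items():
    im=optics.camera(n)[:,:,::-1];cv2.imwrite(f'pics/{n}7.png',im);cv2.imwrite(f'pics/{n}7z.png',cv2.resize(cv2.convertScaleAbs(im[y0:y1,x0:x1],alpha=2),None,fx=4,fy=4,interpolation=cv2.INTER_CUBIC))
E
```

```text
t 18.33 ang -135.4 r 45.7 z 0.1887 yawy 76.68 tilt [0.011  0.0019] F [ 8.66  3.96 -3.67] Ftan(push needed) 3.26 Frad -8.95 w 0.0203
[[0.014, 0.011, 0, 0, 0, 0], [0.012, 0.013, 0, 0, 0, 0], [0.01, 0.014, 0, 0, 0, 0], [0.008, 0.016, 0, 0, 0, 0], [0.005, 0.017, 0, 0, 0, 0], [0.003, 0.017, 0, 0, 0, 0]]
turn [0.0028 0.0065 0.0009]
```

View pics/scene7z.png

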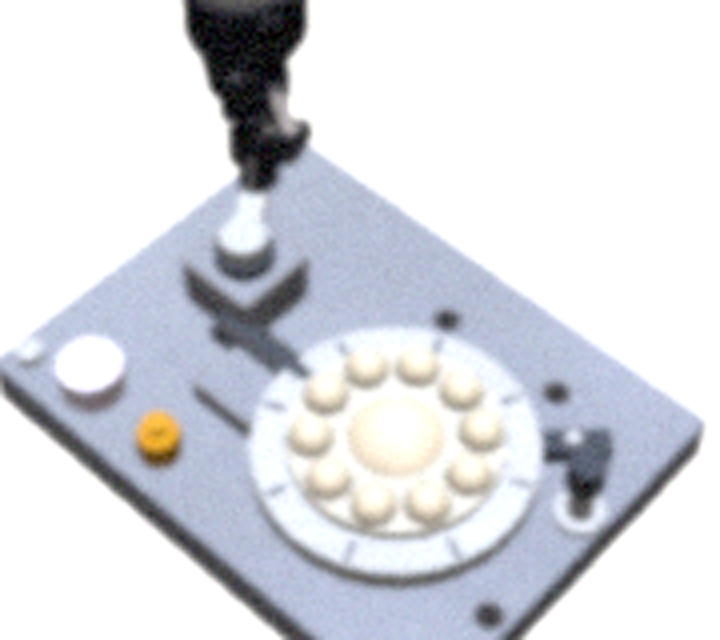

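View pics/top7z.png

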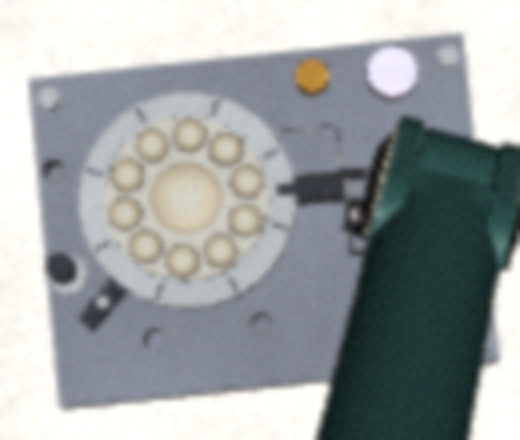

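```bash
cat > dog.py <<'E'
from h import *
import sys
def dogang(tag,lo,hi):
    p=np.load('plate.npy');A=p2w(p,[.02,.06])[0];out={}
    for n in CI:
        im=cv2.imread(f'pics/{n}{tag}.png',0).astype(np.float32);b=[]
        g=np.array([(r,o) for o in np.linspace(-.007,.007,8) for r in np.linspace(.097,.126,10)])
        aa=np.arange(lo,hi,.25)
        for a in aa:
            t=np.radians(a+p[2]);P=np.c_[A[0]+g[:,0]*np.cos(t)-g[:,1]*np.sin(t),A[1]+g[:,0]*np.sin(t)+g[:,1]*np.cos(t),np.full(len(g),.061)]
            u=proj(n,P).astype(np.float32);b.append(cv2.remap(im,u[:,:1],u[:,1:],cv2.INTER_LINEAR).mean())
        out[n]=aa[np.argmin(b)]
    print(out)
dogang(sys.argv[1],float(sys.argv[2]),float(sys.argv[3]))
E
python3 dog.py 7 126 142
```

```text
{'scene': np.float64(129.5), 'top': np.float64(135.0)}
```

drive_tool:
  steps:
    - [0.017, 0.014, 0, 0.001, 0.004, 0]
    - [0.014, 0.017, 0, 0.001, 0.002, 0]
    - [0.011, 0.019, 0, 0, 0, 0]
    - [0.007, 0.02, 0, 0, 0, 0]
    - [0.003, 0.021, 0, 0, 0, 0]
    - [-0.001, 0.021, 0, 0, 0, 0]
    - [-0.004, 0.018, 0, 0, 0, 0]
    - [-0.006, 0.014, 0, 0, 0, 0]
    - [-0.006, 0.01, 0, 0, 0, 0]

```text
t: 19.18
tcp_pos: [0.5346, -0.0395, 0.1885]
eef_rot: [[-0.973, 0.232, 0.009], [0.232, 0.973, -0.012], [-0.012, -0.01, -1.0]]
wrist_force: [-1.6, -1.9, 5.5]
grip_width: 0.0202
```

```bash
python3 cr.py 8 6
```

```text
t 19.18 ang 143.0 r 44.9 z 0.1885 yawy 76.59 tilt [ 0.0094 -0.0121] F [-1.61 -1.87  5.46] Ftan(push needed) 2.46 Frad 0.16 w 0.0202
[[-0.005, 0.011, 0, 0, 0, 0], [-0.006, 0.01, 0, 0, 0, 0], [-0.007, 0.009, 0, 0, 0, 0], [-0.008, 0.008, 0, 0, 0, 0], [-0.009, 0.007, 0, 0, 0, 0], [-0.01, 0.006, 0, 0, 0, 0], [-0.01, 0.005, 0, 0, 0, 0], [-0.011, 0.004, 0, 0, 0, 0]]
turn [-0.0061  0.0076 -0.0001]
```

drive_tool:
  steps:
    - [-0.005, 0.011, 0, -0.003, 0.004, 0]
    - [-0.006, 0.01, 0, -0.003, 0.003, 0]
    - [-0.007, 0.009, 0, 0, 0, 0]
    - [-0.008, 0.008, 0, 0, 0, 0]
    - [-0.009, 0.007, 0, 0, 0, 0]
    - [-0.01, 0.006, 0, 0, 0, 0]
    - [-0.01, 0.005, 0, 0, 0, 0]
    - [-0.011, 0.004, 0, 0, 0, 0]

```text
t: 19.85
tcp_pos: [0.5634, -0.0229, 0.1885]
eef_rot: [[-0.972, 0.234, -0.01], [0.234, 0.972, -0.001], [0.01, -0.003, -1.0]]
wrist_force: [-1.8, -2.1, 6.2]
grip_width: 0.0202
```

```bash
python3 cr.py 8 4
```

```text
t 19.85 ang 99.2 r 44.2 z 0.1885 yawy 76.49 tilt [-0.0104 -0.001 ] F [-1.8  -2.05  6.16] Ftan(push needed) 2.1 Frad -1.74 w 0.0202
[[-0.007, 0.003, 0, 0, 0, 0], [-0.008, 0.002, 0, 0, 0, 0], [-0.008, 0.002, 0, 0, 0, 0], [-0.008, 0.001, 0, 0, 0, 0], [-0.008, 0.001, 0, 0, 0, 0], [-0.008, 0.0, 0, 0, 0, 0], [-0.008, -0.0, 0, 0, 0, 0], [-0.008, -0.001, 0, 0, 0, 0]]
turn [-0.0022 -0.0063 -0.0012]
```

drive_tool:
  steps:
    - [-0.007, 0.003, 0, -0.001, -0.003, -0.001]
    - [-0.008, 0.002, 0, -0.001, -0.002, 0]
    - [-0.008, 0.002, 0, 0, 0, 0]
    - [-0.008, 0.001, 0, 0, 0, 0]
    - [-0.008, 0.001, 0, 0, 0, 0]
    - [-0.008, 0, 0, 0, 0, 0]
    - [0, 0, 0, 0, 0, 0]
    - [0, 0, 0, 0, 0, 0]
    - [0, 0, 0, 0, 0, 0]

```text
t: 20.6
tcp_pos: [0.5803, -0.0229, 0.1886]
eef_rot: [[-0.973, 0.231, -0.014], [0.231, 0.973, 0.001], [0.014, -0.002, -1.0]]
wrist_force: [-0.5, -3.3, 4.1]
grip_width: 0.0205
```

```bash
python3 cr.py 8 3
```

```text
t 20.6 ang 77.3 r 44.7 z 0.1886 yawy 76.64 tilt [-0.0139  0.0012] F [-0.45 -3.28  4.14] Ftan(push needed) -0.28 Frad -3.3 w 0.0205
[[-0.006, -0.0, 0, 0, 0, 0], [-0.006, -0.0, 0, 0, 0, 0], [-0.006, -0.001, 0, 0, 0, 0], [-0.006, -0.001, 0, 0, 0, 0], [-0.006, -0.001, 0, 0, 0, 0], [-0.006, -0.002, 0, 0, 0, 0], [-0.006, -0.002, 0, 0, 0, 0], [-0.005, -0.002, 0, 0, 0, 0]]
turn [-0.0013 -0.0088  0.0004]
```

drive_tool:
  steps:
    - [-0.006, 0, 0, 0, -0.004, 0]
    - [-0.006, 0, 0, 0, -0.003, 0]
    - [-0.006, -0.001, 0, 0, 0, 0]
    - [-0.006, -0.001, 0, 0, 0, 0]
    - [-0.006, -0.001, 0, 0, 0, 0]
    - [-0.006, -0.002, 0, 0, 0, 0]
    - [0, 0, 0, 0, 0, 0]
    - [0, 0, 0, 0, 0, 0]
    - [0, 0, 0, 0, 0, 0]

```text
t: 21.35
tcp_pos: [0.5897, -0.0257, 0.1885]
eef_rot: [[-0.973, 0.23, -0.015], [0.229, 0.973, 0.002], [0.015, -0.001, -1.0]]
wrist_force: [-1.1, -2.1, 4.7]
grip_width: 0.02
```

```bash
python3 cr.py 8 3
```

```text
t 21.35 ang 64.9 r 45.0 z 0.1885 yawy 76.73 tilt [-0.0148  0.0022] F [-1.05 -2.14  4.68] Ftan(push needed) 0.05 Frad -2.38 w 0.02
[[-0.006, -0.001, 0, 0, 0, 0], [-0.006, -0.002, 0, 0, 0, 0], [-0.006, -0.002, 0, 0, 0, 0], [-0.005, -0.002, 0, 0, 0, 0], [-0.005, -0.003, 0, 0, 0, 0], [-0.005, -0.003, 0, 0, 0, 0], [-0.005, -0.003, 0, 0, 0, 0], [-0.005, -0.003, 0, 0, 0, 0]]
turn [-0.0008 -0.0095  0.0015]
```

drive_tool:
  steps:
    - [-0.006, -0.001, 0, 0, -0.004, 0]
    - [-0.006, -0.002, 0, 0, -0.004, 0]
    - [-0.006, -0.002, 0, 0, 0, 0]
    - [-0.006, -0.002, 0, 0, 0, 0]
    - [-0.005, -0.003, 0, 0, 0, 0]
    - [-0.005, -0.003, 0, 0, 0, 0]
    - [0, 0, 0, 0, 0, 0]
    - [0, 0, 0, 0, 0, 0]
    - [0, 0, 0, 0, 0, 0]

```text
t: 22.1
tcp_pos: [0.5974, -0.03, 0.1886]
eef_rot: [[-0.974, 0.227, -0.014], [0.227, 0.974, 0.005], [0.015, 0.001, -1.0]]
wrist_force: [-0.2, -1.3, 4.5]
grip_width: 0.0203
```

```bash
python3 cr.py 8 3
```

```text
t 22.1 ang 53.7 r 45.3 z 0.1886 yawy 76.9 tilt [-0.0144  0.0049] F [-0.16 -1.29  4.48] Ftan(push needed) -0.63 Frad -1.14 w 0.0203
[[-0.005, -0.002, 0, 0, 0, 0], [-0.005, -0.003, 0, 0, 0, 0], [-0.005, -0.003, 0, 0, 0, 0], [-0.005, -0.003, 0, 0, 0, 0], [-0.005, -0.004, 0, 0, 0, 0], [-0.005, -0.004, 0, 0, 0, 0], [-0.004, -0.004, 0, 0, 0, 0], [-0.004, -0.004, 0, 0, 0, 0]]
turn [ 0.0009 -0.0096  0.0033]
```

drive_tool:
  steps:
    - [-0.005, -0.002, 0, 0, -0.003, 0.001]
    - [-0.005, -0.003, 0, 0, -0.003, 0.001]
    - [-0.005, -0.003, 0, 0, -0.003, 0.001]
    - [-0.005, -0.003, 0, 0, 0, 0]
    - [-0.005, -0.004, 0, 0, 0, 0]
    - [-0.005, -0.004, 0, 0, 0, 0]
    - [0, 0, 0, 0, 0, 0]
    - [0, 0, 0, 0, 0, 0]
    - [0, 0, 0, 0, 0, 0]

```text
t: 22.85
tcp_pos: [0.6031, -0.035, 0.1886]
eef_rot: [[-0.974, 0.228, -0.013], [0.228, 0.974, 0.009], [0.014, 0.006, -1.0]]
wrist_force: [-1.7, -2.3, 4.6]
grip_width: 0.0203
```

```bash
python3 cr.py 8 3
python3 - <<'E'
from h import *
for n,(x0,y0,x1,y1,f) in {'top':(205,175,265,225,10),'scene':(290,220,370,310,6)}.items():
    im=optics.camera(n)[:,:,::-1];cv2.imwrite(f'pics/{n}8.png',im);cv2.imwrite(f'pics/{n}8z.png',cv2.resize(cv2.convertScaleAbs(im[y0:y1,x0:x1],alpha=2),None,fx=6,fy=6,interpolation=cv2.INTER_CUBIC))
E
python3 dog.py 8 116 135
```

```text
t 22.85 ang 44.1 r 45.3 z 0.1886 yawy 76.83 tilt [-0.0127  0.0087] F [-1.71 -2.31  4.55] Ftan(push needed) -0.47 Frad -2.83 w 0.0203
[[-0.005, -0.003, 0, 0, 0, 0], [-0.005, -0.004, 0, 0, 0, 0], [-0.004, -0.004, 0, 0, 0, 0], [-0.004, -0.004, 0, 0, 0, 0], [-0.004, -0.004, 0, 0, 0, 0], [-0.004, -0.004, 0, 0, 0, 0], [-0.004, -0.005, 0, 0, 0, 0], [-0.003, -0.005, 0, 0, 0, 0]]
turn [ 0.0036 -0.0091  0.0026]
{'scene': np.float64(120.75), 'top': np.float64(125.5)}
```

View pics/top8z.png

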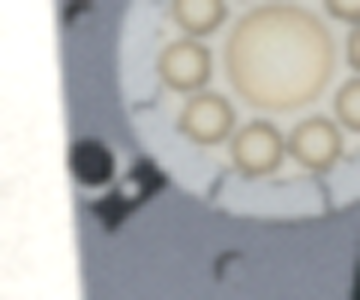

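View pics/scene8z.png

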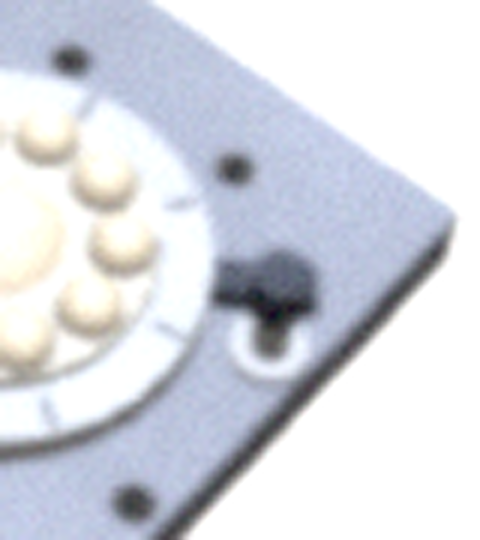

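drive_tool:
  steps:
    - [-0.005, -0.003, 0, 0.001, -0.003, 0]
    - [-0.005, -0.004, 0, 0.001, -0.003, 0]
    - [-0.004, -0.004, 0, 0, 0, 0]
    - [-0.004, -0.004, 0, 0, 0, 0]
    - [-0.003, -0.003, 0, 0, 0, 0]
    - [-0.002, -0.002, 0, 0, 0, 0]
    - [-0.001, -0.001, 0, 0, 0, 0]

```text
t: 23.53
tcp_pos: [0.6067, -0.0388, 0.1886]
eef_rot: [[-0.975, 0.223, -0.016], [0.223, 0.975, 0.012], [0.018, 0.009, -1.0]]
wrist_force: [-1.8, -0.9, 5.0]
grip_width: 0.0203
```

```bash
python3 cr.py 8 3
```

```text
t 23.53 ang 37.4 r 45.6 z 0.1886 yawy 77.09 tilt [-0.0158  0.0124] F [-1.77 -0.88  5.03] Ftan(push needed) 0.38 Frad -1.94 w 0.0203
[[-0.004, -0.004, 0, 0, 0, 0], [-0.004, -0.004, 0, 0, 0, 0], [-0.004, -0.004, 0, 0, 0, 0], [-0.004, -0.005, 0, 0, 0, 0], [-0.004, -0.005, 0, 0, 0, 0], [-0.003, -0.005, 0, 0, 0, 0], [-0.003, -0.005, 0, 0, 0, 0], [-0.003, -0.005, 0, 0, 0, 0]]
turn [ 0.0054 -0.0116  0.0055]
```

drive_tool:
  steps:
    - [-0.004, -0.004, 0, 0.002, -0.004, 0.002]
    - [-0.004, -0.004, 0, 0.002, -0.004, 0.002]
    - [-0.004, -0.004, 0, 0, 0, 0]
    - [-0.004, -0.005, 0, 0, 0, 0]
    - [-0.004, -0.005, 0, 0, 0, 0]
    - [-0.002, -0.003, 0, 0, 0, 0]
    - [-0.001, -0.001, 0, 0, 0, 0]

```text
t: 24.12
tcp_pos: [0.6099, -0.0429, 0.1885]
eef_rot: [[-0.974, 0.224, -0.016], [0.224, 0.975, 0.014], [0.018, 0.01, -1.0]]
wrist_force: [-1.7, -1.7, 5.7]
grip_width: 0.0204
```

```bash
python3 cr.py 8 3
```

```text
t 24.12 ang 30.9 r 45.8 z 0.1885 yawy 77.05 tilt [-0.0158  0.0138] F [-1.65 -1.71  5.68] Ftan(push needed) -0.62 Frad -2.3 w 0.0204
[[-0.004, -0.004, 0, 0, 0, 0], [-0.004, -0.005, 0, 0, 0, 0], [-0.003, -0.005, 0, 0, 0, 0], [-0.003, -0.005, 0, 0, 0, 0], [-0.003, -0.005, 0, 0, 0, 0], [-0.003, -0.005, 0, 0, 0, 0], [-0.002, -0.005, 0, 0, 0, 0], [-0.002, -0.005, 0, 0, 0, 0]]
turn [ 0.0063 -0.0118  0.005 ]
```

drive_tool:
  steps:
    - [-0.004, -0.004, 0, 0, 0, 0]
    - [-0.004, -0.005, 0, 0, 0, 0]
    - [-0.003, -0.005, 0, 0, 0, 0]
    - [-0.003, -0.005, 0, 0, 0, 0]
    - [-0.003, -0.005, 0, 0, 0, 0]
    - [-0.003, -0.005, 0, 0, 0, 0]

```text
t: 24.62
tcp_pos: [0.6128, -0.0478, 0.1885]
eef_rot: [[-0.976, 0.217, -0.023], [0.217, 0.976, 0.024], [0.028, 0.018, -0.999]]
wrist_force: [-2.9, 2.7, 6.7]
grip_width: 0.0202
```

```bash
python3 cr.py 8 3
```

```text
t 24.62 ang 23.9 r 46.2 z 0.1885 yawy 77.45 tilt [-0.0235  0.0238] F [-2.94  2.73  6.65] Ftan(push needed) 3.69 Frad -1.59 w 0.0202
[[-0.003, -0.005, 0, 0, 0, 0], [-0.003, -0.005, 0, 0, 0, 0], [-0.003, -0.005, 0, 0, 0, 0], [-0.003, -0.005, 0, 0, 0, 0], [-0.002, -0.005, 0, 0, 0, 0], [-0.002, -0.006, 0, 0, 0, 0], [-0.002, -0.006, 0, 0, 0, 0], [-0.001, -0.006, 0, 0, 0, 0]]
turn [ 0.0114 -0.018   0.0096]
```

drive_tool:
  steps:
    - [0, 0, 0, 0, 0, 0]
    - [0, 0, 0, 0, 0, 0]
    - [0, 0, 0, 0, 0, 0]

```text
t: 24.87
tcp_pos: [0.6128, -0.0477, 0.1885]
eef_rot: [[-0.976, 0.216, -0.023], [0.216, 0.976, 0.023], [0.028, 0.017, -0.999]]
wrist_force: [-0.9, -1.2, 4.6]
grip_width: 0.0202
```

```bash
python3 cr.py 8 3
```

```text
t 24.87 ang 23.9 r 46.2 z 0.1885 yawy 77.51 tilt [-0.0234  0.023 ] F [-0.85 -1.22  4.65] Ftan(push needed) -0.77 Frad -1.27 w 0.0202
[[-0.003, -0.005, 0, 0, 0, 0], [-0.003, -0.005, 0, 0, 0, 0], [-0.003, -0.005, 0, 0, 0, 0], [-0.003, -0.005, 0, 0, 0, 0], [-0.002, -0.005, 0, 0, 0, 0], [-0.002, -0.006, 0, 0, 0, 0], [-0.002, -0.006, 0, 0, 0, 0], [-0.001, -0.006, 0, 0, 0, 0]]
turn [ 0.011  -0.0178  0.0103]
```

drive_tool:
  steps:
    - [-0.003, -0.005, 0, 0.003, -0.004, 0.002]
    - [-0.003, -0.005, 0, 0.003, -0.004, 0.002]
    - [-0.003, -0.005, 0, 0, 0, 0]
    - [-0.002, -0.005, 0, 0, 0, 0]

```text
t: 25.2
tcp_pos: [0.6141, -0.0511, 0.1885]
eef_rot: [[-0.975, 0.22, -0.017], [0.219, 0.975, 0.018], [0.021, 0.014, -1.0]]
wrist_force: [-1.7, 1.7, 5.7]
grip_width: 0.0204
```

```bash
python3 cr.py
```

```text
t 25.2 ang 19.5 r 46.2 z 0.1885 yawy 77.31 tilt [-0.0172  0.0179] F [-1.67  1.68  5.65] Ftan(push needed) 2.14 Frad -1.02 w 0.0204
turn [ 0.0087 -0.0132  0.0079]
```

drive_tool:
  steps:
    - [0, 0, 0, 0, 0, 0]
    - [0, 0, 0, 0, 0, 0]

```text
t: 25.37
tcp_pos: [0.6141, -0.051, 0.1885]
eef_rot: [[-0.975, 0.219, -0.017], [0.219, 0.976, 0.018], [0.021, 0.014, -1.0]]
wrist_force: [-0.2, -1.4, 4.9]
grip_width: 0.0205
```

```bash
python3 cr.py 6 3;python3 - <<'E'
from h import *
for n,(x0,y0,x1,y1,f) in {'top':(205,175,265,225,10)}.items():
    im=optics.camera(n)[:,:,::-1];cv2.imwrite(f'pics/{n}9.png',im);cv2.imwrite(f'pics/{n}9z.png',cv2.resize(cv2.convertScaleAbs(im[y0:y1,x0:x1],alpha=2),None,fx=8,fy=8,interpolation=cv2.INTER_CUBIC))
E
```

```text
t 25.37 ang 19.6 r 46.2 z 0.1885 yawy 77.32 tilt [-0.0171  0.0178] F [-0.17 -1.43  4.94] Ftan(push needed) -1.29 Frad -0.64 w 0.0205
[[-0.003, -0.005, 0, 0, 0, 0], [-0.003, -0.005, 0, 0, 0, 0], [-0.002, -0.005, 0, 0, 0, 0], [-0.002, -0.005, 0, 0, 0, 0], [-0.002, -0.006, 0, 0, 0, 0], [-0.002, -0.006, 0, 0, 0, 0]]
turn [ 0.0086 -0.0132  0.0081]
```

View pics/top9z.png

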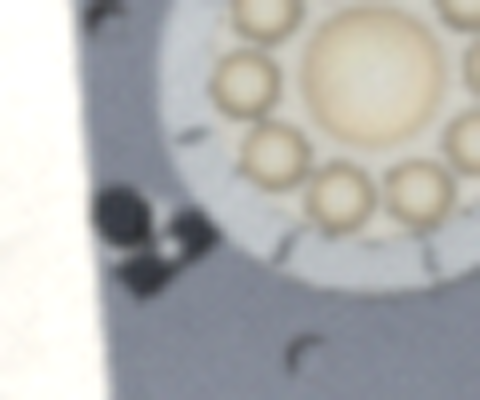

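drive_tool:
  steps:
    - [-0.003, -0.005, 0, 0.003, -0.004, 0.002]
    - [-0.003, -0.005, 0, 0.003, -0.004, 0.002]
    - [-0.002, -0.005, 0, 0, 0, 0]
    - [-0.002, -0.005, 0, 0, 0, 0]

```text
t: 25.75
tcp_pos: [0.615, -0.0542, 0.1885]
eef_rot: [[-0.975, 0.224, -0.011], [0.224, 0.975, 0.013], [0.014, 0.01, -1.0]]
wrist_force: [-2.2, 2.2, 5.5]
grip_width: 0.0205
```

```bash
python3 cr.py 6 3
```

```text
t 25.75 ang 15.5 r 46.1 z 0.1885 yawy 77.06 tilt [-0.0109  0.0131] F [-2.25  2.2   5.51] Ftan(push needed) 2.72 Frad -1.58 w 0.0205
[[-0.003, -0.005, 0, 0, 0, 0], [-0.002, -0.005, 0, 0, 0, 0], [-0.002, -0.006, 0, 0, 0, 0], [-0.002, -0.006, 0, 0, 0, 0], [-0.002, -0.006, 0, 0, 0, 0], [-0.001, -0.006, 0, 0, 0, 0]]
turn [ 0.0066 -0.0087  0.0051]
```

drive_tool:
  steps:
    - [-0.003, -0.005, 0, 0.003, -0.004, 0.002]
    - [-0.002, -0.005, 0, 0.003, -0.004, 0.002]
    - [-0.002, -0.006, 0, 0, 0, 0]
    - [-0.002, -0.006, 0, 0, 0, 0]

```text
t: 26.08
tcp_pos: [0.6154, -0.0567, 0.1885]
eef_rot: [[-0.974, 0.227, -0.005], [0.227, 0.974, 0.01], [0.007, 0.009, -1.0]]
wrist_force: [-0.5, 3.4, 5.4]
grip_width: 0.0204
```

```bash
python3 cr.py 6 3
```

```text
t 26.08 ang 12.3 r 45.9 z 0.1885 yawy 76.85 tilt [-0.005   0.0102] F [-0.54  3.44  5.4 ] Ftan(push needed) 3.48 Frad 0.2 w 0.0204
[[-0.002, -0.005, 0, 0, 0, 0], [-0.002, -0.006, 0, 0, 0, 0], [-0.002, -0.006, 0, 0, 0, 0], [-0.002, -0.006, 0, 0, 0, 0], [-0.001, -0.006, 0, 0, 0, 0], [-0.001, -0.006, 0, 0, 0, 0]]
turn [ 0.0056 -0.0046  0.0028]
```

drive_tool:
  steps:
    - [0, 0, 0, 0, 0, 0]

```text
t: 26.17
tcp_pos: [0.6154, -0.0567, 0.1886]
eef_rot: [[-0.974, 0.227, -0.005], [0.227, 0.974, 0.01], [0.007, 0.009, -1.0]]
wrist_force: [-1.5, -3.0, 4.7]
grip_width: 0.0203
```

```bash
python3 cr.py 6 3
```

```text
t 26.17 ang 12.3 r 45.9 z 0.1886 yawy 76.86 tilt [-0.0049  0.0101] F [-1.5  -3.01  4.73] Ftan(push needed) -2.63 Frad -2.1 w 0.0203
[[-0.002, -0.005, 0, 0, 0, 0], [-0.002, -0.006, 0, 0, 0, 0], [-0.002, -0.006, 0, 0, 0, 0], [-0.002, -0.006, 0, 0, 0, 0], [-0.001, -0.006, 0, 0, 0, 0], [-0.001, -0.006, 0, 0, 0, 0]]
turn [ 0.0056 -0.0045  0.0029]
```

drive_tool:
  steps:
    - [-0.001, -0.003, 0, 0, 0, 0]
    - [-0.001, -0.003, 0, 0, 0, 0]
    - [-0.001, -0.003, 0, 0, 0, 0]
    - [-0.001, -0.003, 0, 0, 0, 0]

```text
t: 26.5
tcp_pos: [0.6158, -0.058, 0.1885]
eef_rot: [[-0.974, 0.226, -0.006], [0.226, 0.974, 0.015], [0.01, 0.013, -1.0]]
wrist_force: [-1.2, 3.5, 5.0]
grip_width: 0.0207
```

```bash
python3 cr.py 6 3
```

```text
t 26.5 ang 10.6 r 46.0 z 0.1885 yawy 76.95 tilt [-0.0064  0.0153] F [-1.21  3.5   4.97] Ftan(push needed) 3.66 Frad -0.55 w 0.0207
[[-0.002, -0.005, 0, 0, 0, 0], [-0.002, -0.006, 0, 0, 0, 0], [-0.002, -0.006, 0, 0, 0, 0], [-0.001, -0.006, 0, 0, 0, 0], [-0.001, -0.006, 0, 0, 0, 0], [-0.001, -0.006, 0, 0, 0, 0]]
turn [ 0.0085 -0.0062  0.0039]
```

drive_tool:
  steps:
    - [-0.001, -0.003, 0, 0, 0, 0]
    - [-0.001, -0.003, 0, 0, 0, 0]
    - [-0.001, -0.003, 0, 0, 0, 0]
    - [-0.001, -0.003, 0, 0, 0, 0]
    - [-0.001, -0.003, 0, 0, 0, 0]

```text
t: 26.92
tcp_pos: [0.616, -0.0593, 0.1885]
eef_rot: [[-0.975, 0.223, -0.009], [0.222, 0.975, 0.022], [0.013, 0.019, -1.0]]
wrist_force: [-1.7, 2.9, 5.5]
grip_width: 0.0197
```

```bash
python3 cr.py 6 3
python3 - <<'E'
from h import *
for n,(x0,y0,x1,y1,f) in {'top':(205,175,265,225,10),'scene':(290,220,370,310,6)}.items():
    im=optics.camera(n)[:,:,::-1];cv2.imwrite(f'pics/{n}10.png',im);cv2.imwrite(f'pics/{n}10z.png',cv2.resize(cv2.convertScaleAbs(im[y0:y1,x0:x1],alpha=2.5),None,fx=8,fy=8,interpolation=cv2.INTER_CUBIC))
E
python3 dog.py 10 116 135
```

```text
t 26.92 ang 8.9 r 46.1 z 0.1885 yawy 77.14 tilt [-0.0088  0.0217] F [-1.72  2.9   5.49] Ftan(push needed) 3.13 Frad -1.25 w 0.0197
[[-0.002, -0.006, 0, 0, 0, 0], [-0.002, -0.006, 0, 0, 0, 0], [-0.001, -0.006, 0, 0, 0, 0], [-0.001, -0.006, 0, 0, 0, 0], [-0.001, -0.006, 0, 0, 0, 0], [-0.001, -0.006, 0, 0, 0, 0]]
turn [ 0.0122 -0.0086  0.006 ]
{'scene': np.float64(120.0), 'top': np.float64(123.0)}
```

View pics/top10z.png

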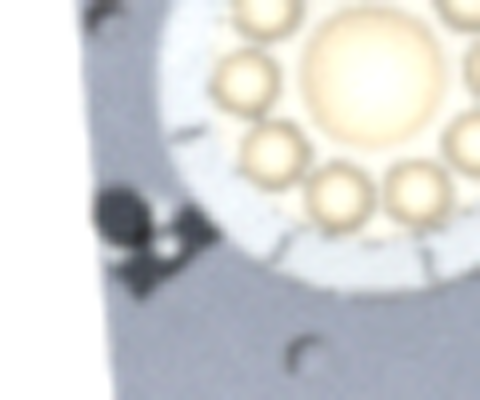

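Run:
```python
from h import *
ps={'top':[.5704,.0344,6.5852],'scene':[.5678,.0334,6.7213]}
for tag,lo,hi in(('0',170,192),('5',170,192),('7',128,142)):
  for n in CI:
    p=ps[n];A=p2w(p,[.02,.06])[0]
    im=cv2.imread(f'pics/{n}{tag}.png',0).astype(np.float32)
    # edges of bar: sample tangential profile averaged over radius, find the two max-gradient edges, top face z=.061
    t=np.radians(np.arange(lo,hi,.1));res=[]
    rr=np.linspace(.098,.104,6).tolist()+np.linspace(.114,.126,8).tolist()
    prof=[]
    for a in t:
        w=a+np.radians(p[2]);P=np.array([[A[0]+r*np.cos(w),A[1]+r*np.sin(w),.061] for r in rr]);u=proj(n,P).astype(np.float32)
        prof.append(cv2.remap(im,u[:,:1],u[:,1:],cv2.INTER_CUBIC).mean())
    prof=np.array(prof);g=np.gradient(prof);d=np.degrees(t)
    # darkness-weighted centroid
    w=np.clip(np.percentile(prof,80)-8-prof,0,None);print(tag,n,'edges',d[g.argmin()],d[g.argmax()],'mid',(d[g.argmin()]+d[g.argmax()])/2,'cent',(w*d).sum()/w.sum())
```

```text
0 scene edges 176.69999999999962 186.09999999999908 mid 181.39999999999935 cent 180.21308306441148
0 top edges 178.49999999999952 186.99999999999903 mid 182.74999999999926 cent 182.88312843722116
5 scene edges 176.39999999999964 185.7999999999991 mid 181.09999999999937 cent 180.29611745655495
5 top edges 178.29999999999953 187.29999999999902 mid 182.79999999999927 cent 182.91957198766426
7 scene edges 128.0 139.49999999999935 mid 133.74999999999966 cent 131.67932233780604
7 top edges 130.59999999999985 139.79999999999933 mid 135.1999999999996 cent 135.9394574287616
```

drive_tool:
  steps:
    - [-0.001, -0.004, 0, 0.004, -0.003, 0.002]
    - [-0.001, -0.004, 0, 0.004, -0.003, 0.002]
    - [-0.001, -0.004, 0, 0.003, -0.002, 0.001]
    - [-0.001, -0.004, 0, 0.002, -0.001, 0.001]

```text
t: 27.35
tcp_pos: [0.6162, -0.0617, 0.1886]
eef_rot: [[-0.973, 0.231, -0.001], [0.231, 0.973, 0.004], [0.002, 0.004, -1.0]]
wrist_force: [-1.4, 2.2, 5.6]
grip_width: 0.0203
```

```bash
python3 cr.py
```

```text
t 27.35 ang 6.0 r 45.9 z 0.1886 yawy 76.67 tilt [-0.0006  0.004 ] F [-1.4   2.23  5.59] Ftan(push needed) 2.37 Frad -1.16 w 0.0203
turn [ 0.0024 -0.001   0.0008]
```

drive_tool:
  steps:
    - [0, -0.002, 0, 0, 0, 0]
    - [0, -0.002, 0, 0, 0, 0]
    - [0, -0.002, 0, 0, 0, 0]

```text
t: 27.6
tcp_pos: [0.6161, -0.0619, 0.1886]
eef_rot: [[-0.973, 0.23, 0.0], [0.23, 0.973, 0.007], [0.001, 0.006, -1.0]]
wrist_force: [0.5, 2.9, 5.2]
grip_width: 0.0206
```

```bash
python3 cr.py
```

```text
t 27.6 ang 5.8 r 45.8 z 0.1886 yawy 76.73 tilt [0.0001 0.0066] F [0.47 2.88 5.21] Ftan(push needed) 2.82 Frad 0.76 w 0.0206
turn [ 0.0041 -0.0009  0.0014]
```

drive_tool:
  steps:
    - [-0.001, -0.004, 0, 0.002, -0.001, 0.001]
    - [-0.001, -0.004, 0, 0.002, -0.001, 0.001]
    - [-0.001, -0.004, 0, 0.002, 0, 0]
    - [-0.001, -0.004, 0, 0.002, 0, 0]

```text
t: 27.93
tcp_pos: [0.6165, -0.0661, 0.1886]
eef_rot: [[-0.973, 0.232, 0.0], [0.232, 0.973, -0.003], [-0.001, -0.003, -1.0]]
wrist_force: [-0.7, 2.2, 4.3]
grip_width: 0.0204
```

```bash
python3 cr.py
```

```text
t 27.93 ang 0.5 r 45.9 z 0.1886 yawy 76.58 tilt [ 0.0004 -0.003 ] F [-0.73  2.17  4.34] Ftan(push needed) 2.17 Frad -0.71 w 0.0204
turn [-0.0018  0.0007 -0.0002]
```

drive_tool:
  steps:
    - [0, -0.002, 0, 0, 0, 0]
    - [0, -0.002, 0, 0, 0, 0]
    - [0, -0.002, 0, 0, 0, 0]
    - [0, -0.002, 0, 0, 0, 0]

```text
t: 28.27
tcp_pos: [0.6163, -0.0684, 0.1886]
eef_rot: [[-0.973, 0.232, 0.002], [0.232, 0.973, -0.002], [-0.002, -0.001, -1.0]]
wrist_force: [0.2, 2.8, 4.2]
grip_width: 0.0202
```

```bash
python3 cr.py
```

```text
t 28.27 ang -2.4 r 45.8 z 0.1886 yawy 76.6 tilt [ 0.0017 -0.0016] F [0.21 2.82 4.19] Ftan(push needed) 2.83 Frad 0.09 w 0.0202
turn [-0.0008  0.0013  0.    ]
```

drive_tool:
  steps:
    - [0, -0.004, 0, 0, 0, 0]
    - [0, -0.004, 0, 0, 0, 0]
    - [0, -0.004, 0, 0, 0, 0]
    - [0, -0.004, 0, 0, 0, 0]

```text
t: 28.6
tcp_pos: [0.6158, -0.0731, 0.1886]
eef_rot: [[-0.973, 0.23, 0.004], [0.23, 0.973, 0.001], [-0.004, 0.001, -1.0]]
wrist_force: [2.0, 5.1, 3.5]
grip_width: 0.0204
```

```bash
python3 cr.py
```

```text
t 28.6 ang -8.4 r 45.7 z 0.1886 yawy 76.69 tilt [0.004  0.0005] F [1.97 5.09 3.47] Ftan(push needed) 5.32 Frad 1.21 w 0.0204
turn [0.0009 0.0024 0.001 ]
```

drive_tool:
  steps:
    - [0, -0.001, 0, 0, 0, 0]
    - [0, -0.001, 0, 0, 0, 0]
    - [0, -0.001, 0, 0, 0, 0]
    - [0, -0.001, 0, 0, 0, 0]

```text
t: 28.93
tcp_pos: [0.6157, -0.0735, 0.1886]
eef_rot: [[-0.973, 0.229, 0.005], [0.229, 0.973, 0.002], [-0.004, 0.003, -1.0]]
wrist_force: [2.5, 5.3, 3.1]
grip_width: 0.0202
```

```bash
python3 cr.py
```

```text
t 28.93 ang -8.9 r 45.7 z 0.1886 yawy 76.75 tilt [0.0046 0.0025] F [2.51 5.28 3.05] Ftan(push needed) 5.6 Frad 1.67 w 0.0202
turn [0.0022 0.0025 0.0016]
```

drive_tool:
  steps:
    - [0, 0, 0, 0, 0, 0]
    - [0, 0, 0, 0, 0, 0]

```text
t: 29.1
tcp_pos: [0.6157, -0.0735, 0.1886]
eef_rot: [[-0.973, 0.229, 0.005], [0.229, 0.973, 0.002], [-0.004, 0.003, -1.0]]
wrist_force: [2.0, 4.4, 4.7]
grip_width: 0.0204
```

```bash
python3 cr.py
```

```text
t 29.1 ang -8.8 r 45.7 z 0.1886 yawy 76.77 tilt [0.0047 0.0025] F [2.   4.37 4.67] Ftan(push needed) 4.62 Frad 1.31 w 0.0204
turn [0.0022 0.0025 0.0019]
```

drive_tool:
  steps:
    - [0, 0, 0, 0, 0, 0]
    - [0, 0, 0, 0, 0, 0]

```text
t: 29.27
tcp_pos: [0.6157, -0.0735, 0.1886]
eef_rot: [[-0.973, 0.229, 0.005], [0.229, 0.973, 0.002], [-0.004, 0.003, -1.0]]
wrist_force: [1.1, 4.7, 3.9]
grip_width: 0.0204
```

```bash
python3 cr.py
python3 - <<'E'
from h import *
for n,(x0,y0,x1,y1,f) in {'top':(205,175,265,225,10),'scene':(290,220,370,310,6)}.items():
    im=optics.camera(n)[:,:,::-1];cv2.imwrite(f'pics/{n}11.png',im);cv2.imwrite(f'pics/{n}11z.png',cv2.resize(cv2.convertScaleAbs(im[y0:y1,x0:x1],alpha=2.5),None,fx=8,fy=8,interpolation=cv2.INTER_CUBIC))
E
python3 dog.py 11 116 135
```

```text
t 29.27 ang -8.8 r 45.7 z 0.1886 yawy 76.77 tilt [0.0047 0.0025] F [1.07 4.72 3.94] Ftan(push needed) 4.83 Frad 0.34 w 0.0204
turn [0.0022 0.0025 0.0019]
{'scene': np.float64(119.25), 'top': np.float64(121.75)}
```

View pics/top11z.png

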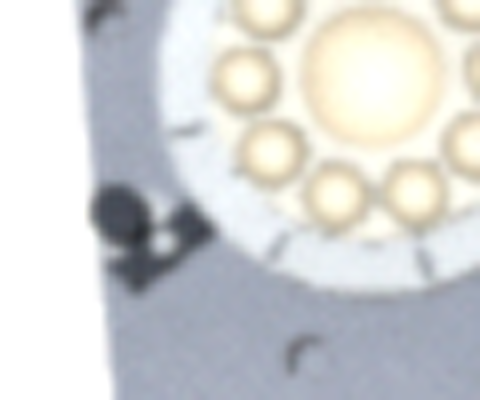

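drive_tool:
  steps:
    - [0, 0, 0, 0, 0, 0]
    - [0, 0, 0, 0, 0, 0]
    - [0, 0, 0, 0, 0, 0]
    - [0, 0, 0, 0, 0, 0]
    - [0, 0, 0, 0, 0, 0]
  hand: 55

```text
t: 29.78
tcp_pos: [0.6121, -0.0796, 0.1857]
eef_rot: [[-0.972, 0.233, -0.004], [0.233, 0.972, -0.004], [0.002, -0.005, -1.0]]
wrist_force: [-0.4, 0.4, -0.3]
grip_width: 0.0467
```

```bash
python3 cr.py; python3 -c "
from h import *
cv2.imwrite('pics/scene12.png',optics.camera('scene')[:,:,::-1]);im=cv2.imread('pics/scene12.png')[140:260,190:315];cv2.imwrite('pics/scene12z.png',cv2.resize(cv2.convertScaleAbs(im,alpha=2.2),None,fx=4,fy=4,interpolation=cv2.INTER_CUBIC))"
```

```text
t 29.78 ang -17.5 r 43.6 z 0.1857 yawy 76.52 tilt [-0.0036 -0.0044] F [-0.39  0.4  -0.35] Ftan(push needed) 0.26 Frad -0.5 w 0.0467
turn [-0.0033 -0.0016 -0.0009]
```

View pics/scene12z.png

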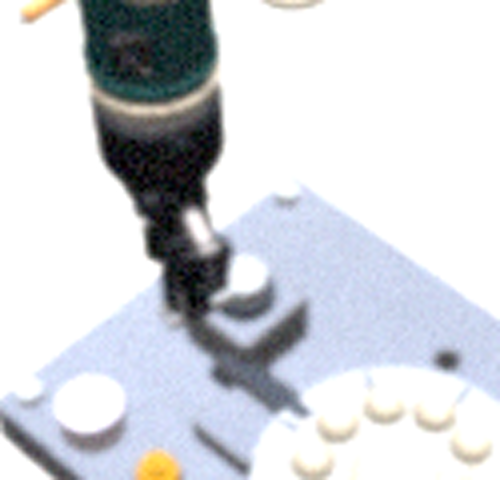

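drive_tool:
  steps:
    - [0, 0.004, -0.005, 0, 0, 0]
    - [0, 0.004, -0.015, 0, 0, 0]
    - [0, 0.002, -0.025, 0, 0, 0]
    - [0, 0, -0.035, 0, 0, 0]
    - [0, 0, -0.045, 0, 0, 0]
    - [0, 0, -0.05, 0, 0, 0]
    - [0, 0, -0.05, 0, 0, 0]
    - [0, 0, -0.03, 0, 0, 0]
    - [0, 0, -0.015, 0, 0, 0]

```text
t: 30.58
tcp_pos: [0.613, -0.0744, 0.3023]
eef_rot: [[-0.973, 0.233, -0.005], [0.233, 0.973, -0.005], [0.004, -0.006, -1.0]]
wrist_force: [0.7, -0.2, 0.4]
grip_width: 0.0468
```

```bash
python3 go.py .45 -.25 .32
```

```text
t 30.58 pos [ 0.613  -0.0744  0.3023] yawy 76.55 F [ 0.68 -0.22  0.38] w 0.0468
shift units [ 0.2943 -0.522  -0.04  ] mm [ 117.7 -208.8  -16. ] rows>= 5.8 turn units [-0.0039 -0.0025 -0.    ]
```

Clear of the handle; move aside and check everything.

drive_tool:
  steps:
    - [0.02, -0.036, -0.005, 0, 0, 0]
    - [0.04, -0.07, -0.005, 0, 0, 0]
    - [0.045, -0.08, -0.005, 0, 0, 0]
    - [0.045, -0.08, 0, 0, 0, 0]
    - [0.045, -0.08, 0, 0, 0, 0]
    - [0.035, -0.06, 0, 0, 0, 0]
    - [0.02, -0.035, 0, 0, 0, 0]
    - [0.01, -0.015, 0, 0, 0, 0]
    - [0, 0, 0, 0, 0, 0]
    - [0, 0, 0, 0, 0, 0]

```text
t: 31.42
tcp_pos: [0.4563, -0.2362, 0.3109]
eef_rot: [[-0.973, 0.233, -0.004], [0.233, 0.973, -0.003], [0.003, -0.004, -1.0]]
wrist_force: [0.2, -0.4, -0.2]
grip_width: 0.0471
```

```bash
python3 - <<'E'
from h import *
for n,(x0,y0,x1,y1,f) in {'top':(205,135,335,245,5),'scene':(185,170,370,332,4)}.items():
    im=optics.camera(n)[:,:,::-1];cv2.imwrite(f'pics/{n}13.png',im);cv2.imwrite(f'pics/{n}13z.png',cv2.resize(cv2.convertScaleAbs(im[y0:y1,x0:x1],alpha=2),None,fx=f,fy=f,interpolation=cv2.INTER_CUBIC))
    d=cv2.absdiff(im,cv2.imread(f'pics/{n}0.png')).max(2);ys,xs=np.where(d>30)
    print(n,np.hypot)if 0 else None
p=np.load('plate.npy');C=p2w(p,[-.01,-.1],.105)[0]
uv={}
for n in CI:
    im=cv2.imread(f'pics/{n}13.png',0);cx,cy=np.round(proj(n,[.6157,-.0735,.128])[0]).astype(int)
    sub=im[cy-9:cy+10,cx-7:cx+8].astype(float);yy,xx=np.mgrid[cy-9:cy+10,cx-7:cx+8];w=np.where(sub<30,35-sub,0);uv[n]=np.array([(w*xx).sum(),(w*yy).sum()])/w.sum()
X,r=tri(uv);print('handle',X,np.round(r,2),'ang',np.degrees(np.arctan2(X[1]-C[1],X[0]-C[0])))
E
python3 dog.py 13 116 135; python3 go.py .45 -.25 .32
```

```text
handle [ 0.61541154 -0.07124043  0.12772702] [-0.07 -0.01 -0.06  0.07] ang -6.034831385911061
{'scene': np.float64(119.0), 'top': np.float64(121.75)}
t 31.52 pos [ 0.4572 -0.2355  0.3108] yawy 76.66 F [ 0.27  0.56 -0.63] w 0.0468
shift units [ 0.0092 -0.0396 -0.0227] mm [  3.7 -15.8  -9.1] rows>= 0.4 turn units [-0.0026 -0.0018 -0.    ]
```

View pics/top13z.png

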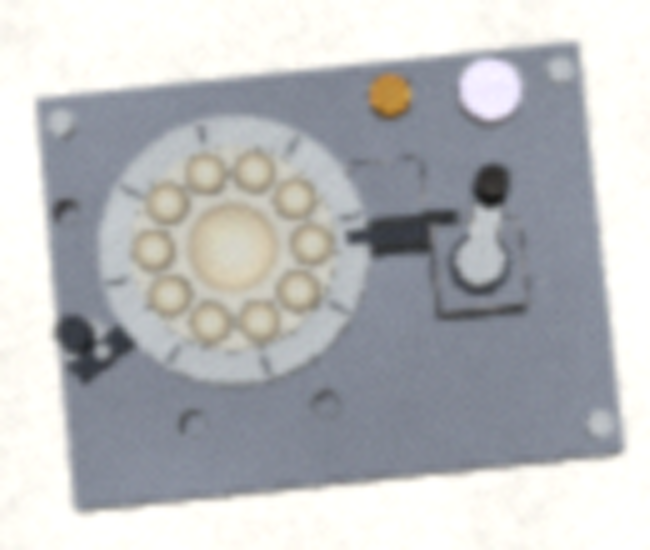

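View pics/scene13z.png

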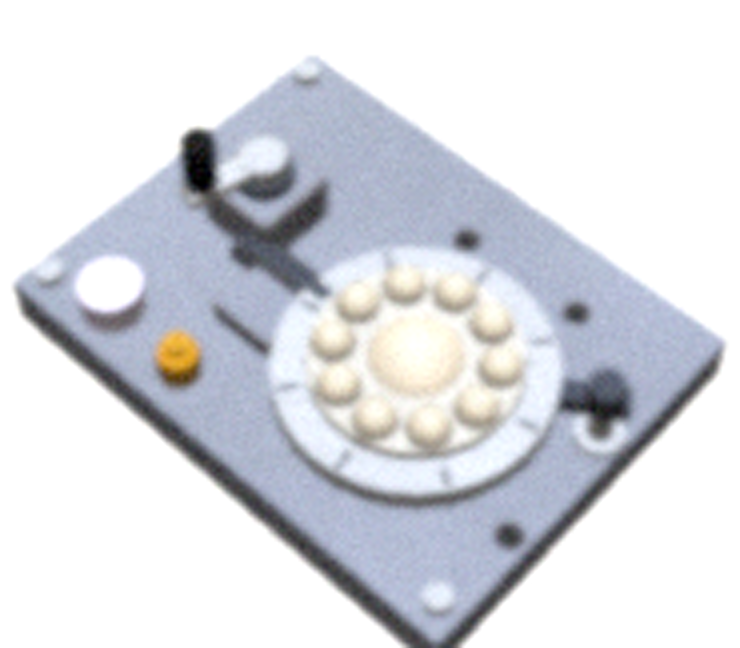

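View pics/top13.png

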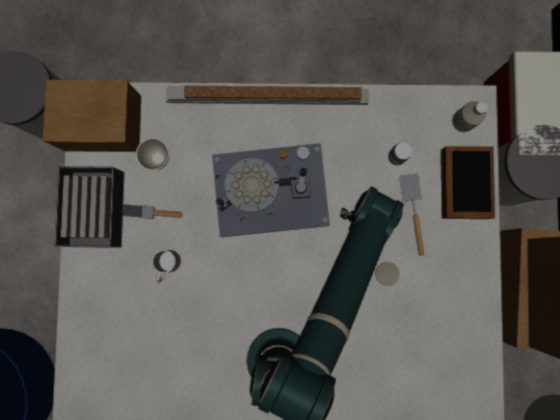

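drive_tool:
  steps:
    - [0, 0, 0, 0, 0, 0]
    - [0, 0, 0, 0, 0, 0]
    - [0, 0, 0, 0, 0, 0]
    - [0, 0, 0, 0, 0, 0]

```text
t: 31.85
tcp_pos: [0.4602, -0.2317, 0.3102]
eef_rot: [[-0.975, 0.223, -0.004], [0.223, 0.975, -0.003], [0.003, -0.003, -1.0]]
wrist_force: [-0.0, -0.4, -0.7]
grip_width: 0.047
```

```bash
python3 -c "
from workcell import order,telemetry
import numpy as np
s=telemetry.read_state();print(s['t'],np.round(s['qd'],2))
print(order.sign_off())"
```

```text
31.85 [-0.65  0.29 -0.48 -0.35  0.1   0.04 -0.02]
the job is handed in; nothing more can be done
None
```

I moved the stop pin from the 160° hole to the 115° hole and wound the crank clockwise about 3.03 turns, until the dog bore on the pin. I then let go, moved the arm clear and handed the job in at 31.9 s.

- **Pin:** it went in freely and seated with the tool within 0.5 mm of its height in the old hole. The last pictures show it upright with the collar on the plate.
- **Push on the crank:** held still, it read 4.6–4.8 N. At-rest readings while winding freely were mostly −0.8 to 0 N (one −1.3 N), so the true push is probably about 5 N, within the firm range (4–6 N). The highest push I saw after contact was 5.6 N. I did not measure it again after letting go.
- **Crank after release:** the dog's measured angle in the top view did not change. The camera put the handle at −6.0°, while the grip had put it at −8.8°. At the start the camera also read higher than the grip, by 1.5°. The extra 1.3° is probably the handle giving in the pads under load plus camera error, but I can't rule out a small spring-back.
- **Dog angle:** the two cameras disagreed by about 2.5° once the dog was near the pin (119° scene, 121.75° top; contact is expected at 123°). I went by the force instead.
- **Bystanders:** by eye in the last pictures, they are all where they started.

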